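# Check the call-handset buttons and take out the soft one

### The arm

A 6-joint arm with a two-finger parallel gripper is mounted at the origin on the work surface. World frame = base frame: x ahead of the robot, y to its left, z up, the work surface at z = 0. Lengths are in m, angles in rad, forces in N, time in s.
With the tool pointing down it reaches from about 0.425 to 0.95 m from the base axis. Payload 3.5 kg.
Tool frame: the origin (TCP) lies on the mounting face of the last link; the fingertips stand 173 mm ahead of it and the grasp point (between the pads) lies 155 mm ahead of it; z points along the fingers, x is the direction in which the jaws open and shut, and the axes are right-handed (so a half turn about z gives the same grasp; the last joint's range is limited). The gripper opens to 85 mm and grips with 20 to 120 N. Pads are 22 mm wide; open, the fingers measure 114 mm over their backs; the gripper's body (76 mm by 85 mm) begins 54 mm behind the grasp point. The pads swing forward as they close: fully open they stand 13 mm farther back than shut.
Start: joints at [1.056, 0.286, 1.577, -0, 1.279, -0.15], TCP at [0.241, 0.631, 0.405] pointing down, gripper open.
Joint ranges: [-2.77, 2.77], [-0.9, 2.22], [0.21, 2.48], [-1.53, 4.67], [0.24, 2.81], [-2.84, 2.84]. Speed limits (rad/s): [2.79, 2.79, 3.14, 3.14, 3.14, 3.14].

### API

Orientations are given as a unit quaternion [x, y, z, w].
In Python, from plant import get_state, read_camera, sign_off gives the robot as it stands.
- The arm moves only by the shell command python3 -m jog 'ROWS' [FORCE]. ROWS is JSON, a list of rows, each an object of numbers: "grip": the closure, from 0 (fully open) to 1 (shut); "x", "y", "z": the shift along the tool's x, y, z in mm; "rx", "ry", "rz": the turn, a rotation vector about the tool's x, y, z in degrees. A call has 1 to 8 rows; each row shifts and turns the commanded pose from where the row before left it, along the tool's axes as they then stand; what a row does not reach is not made up. A row lasts 1/12 s, in which the tool goes at most 41.7 mm and 7.16 degrees, less where a joint would pass 70% of its speed; a pose out of reach is approached as far as the arm can. A call with a gripper value outside its range is refused whole. The fingers move at their own pace and stop on an object; FORCE is the grip in N (left out, the last holds). Time passes only in rows, so rows that do not move let the fingers close. It gives the time, the measured TCP pose, the force and the opening at its end, in the units of the state.
- get_state(): the state, without advancing time (a new reading comes with each control period).
- read_camera(name): name is "side" or "top" or "wrist"; returns a dict with "frame" (400x640x3 uint8, red, green, blue), "intrinsics" (3x3 intrinsics, pixels), "R" (3x3) and "t" (3): a world point X has camera coordinates R X + t. Camera axes: x right, y down, z forward; pixel columns grow to the right and rows downward; lengths in m; the calibration is good to about 2 mm. A picture is of the moment at which its call begins. There is no depth.
- sign_off(): hands the job in, once; it reports no verdict.
The state is a dict: "time": time; "qpos": joint angles; "dq": joint speeds; "joint_efforts": joint torques, N m; "eef_pos": TCP position; "tcp_rot": TCP orientation; "contact_force": force on the tool from outside, world axes, zero at the start; "wrist_torque": the same for the moment, N m; "opening": opening from 0.0 (shut) to 1.0 (fully open).
Only numpy, scipy, OpenCV 4.12 (cv2) and the standard library are available. Lean on these libraries where they do the work, as an engineer would, in place of code of your own. Each camera call takes 0.05 s, during which the arm holds its last target.

### The job

Check the three call handsets on the sloping charging rack: working along the rack from the robot's left to its right, press each one's button right down through its click. Two click under a firm push; one has worn out and gives way under a light push: take that handset off the rack and lay it flat, button side up, in the empty teal tray without dropping it. Leave the two good ones seated in the rack, and do not disturb the other things on the table.

Things in the scene. Friction and masses are not known exactly. Their poses are not given: they have to be found in the camera images.
- rack: Light grey charging rack, a fixed wedge 150 deep x 330 wide x 114 high mm; origin at its underside's centre, low front towards -x, z up. Its top rises towards +x at 35 degrees and carries three dark cradles 110 mm apart along y.
- bay_left (a point): Centre of a handset seated in the left-hand (+y) cradle of the rack, as seen from the robot; axes as the rack's (not sloped). A handset lies on a pedestal 34 mm wide, 14 mm high (fingers can pass down beside it) against a lip at its lower end, with low cheeks beside the lowest 30 mm of its length. Lift it straight off the slope.
- bay_mid (a point): Centre of a handset seated in the middle cradle of the rack, as seen from the robot; axes as the rack's (not sloped). A handset lies on a pedestal 34 mm wide, 14 mm high (fingers can pass down beside it) against a lip at its lower end, with low cheeks beside the lowest 30 mm of its length. Lift it straight off the slope.
- bay_right (a point): Centre of a handset seated in the right-hand (-y) cradle of the rack, as seen from the robot; axes as the rack's (not sloped). A handset lies on a pedestal 34 mm wide, 14 mm high (fingers can pass down beside it) against a lip at its lower end, with low cheeks beside the lowest 30 mm of its length. Lift it straight off the slope.
- handset_a_center (a point): Centre (half thickness) of a loose white call handset, a flat pill shape 124 long x 46 wide x 24 thick mm, 110 g, one of three alike: which has the worn button shows only by pressing, and changes place. x along its length (up the slope when seated, towards the button), y across its width, z out of the button face.
- button_a_top (a point): Middle of the top of this handset's round grey button, 33 mm across: 20 mm towards the handset's +x from its centre and 21 mm above it along z (9 mm proud of the face) when up; moves with the button. Axes as the handset's; press along its -z.
- button_a (a joint): Depth of the snap switch under this handset's button, m: about 0 at rest, about 0.0045 clicked home; springs back by itself. The button sinks about 2 mm before it snaps and 6 mm in all. A good one resists up to about 11 N, then drops to about 5 N; the worn one up to about 3 N, then 1.5 N. Counts as clicked from 0.0035.
- handset_b_center (a point): Centre (half thickness) of a loose white call handset, a flat pill shape 124 long x 46 wide x 24 thick mm, 110 g, one of three alike: which has the worn button shows only by pressing, and changes place. x along its length (up the slope when seated, towards the button), y across its width, z out of the button face.
- button_b_top (a point): Middle of the top of this handset's round grey button, 33 mm across: 20 mm towards the handset's +x from its centre and 21 mm above it along z (9 mm proud of the face) when up; moves with the button. Axes as the handset's; press along its -z.
- button_b (a joint): Depth of the snap switch under this handset's button, m: about 0 at rest, about 0.0045 clicked home; springs back by itself. The button sinks about 2 mm before it snaps and 6 mm in all. A good one resists up to about 11 N, then drops to about 5 N; the worn one up to about 3 N, then 1.5 N. Counts as clicked from 0.0035.
- handset_c_center (a point): Centre (half thickness) of a loose white call handset, a flat pill shape 124 long x 46 wide x 24 thick mm, 110 g, one of three alike: which has the worn button shows only by pressing, and changes place. x along its length (up the slope when seated, towards the button), y across its width, z out of the button face.
- button_c_top (a point): Middle of the top of this handset's round grey button, 33 mm across: 20 mm towards the handset's +x from its centre and 21 mm above it along z (9 mm proud of the face) when up; moves with the button. Axes as the handset's; press along its -z.
- button_c (a joint): Depth of the snap switch under this handset's button, m: about 0 at rest, about 0.0045 clicked home; springs back by itself. The button sinks about 2 mm before it snaps and 6 mm in all. A good one resists up to about 11 N, then drops to about 5 N; the worn one up to about 3 N, then 1.5 N. Counts as clicked from 0.0035.
- tray_in (a point): Centre of the inside floor (4 mm above the table) of the empty teal tray standing by itself to the right of the rack; fixed, inside 242 x 162 mm, walls 4 mm thick, rim 50 mm above the table; x along its length, y across, z up. The other teal trays, at the back, are full of blood tubes.
- stapler: Bystander, loose: dark desk stapler 142 x 36 x 55 mm lying along the front foot of the rack; origin at the centre of its underside, x along its length.
- tape_roll: Bystander, loose: roll of white tape 92 mm across, 25 high, lying flat behind the rack; origin at the centre of its underside.
- gel_bottle: Bystander, loose: clear hand-gel bottle with a pump head, 64 mm across, 183 high, beyond the far end of the empty tray; origin at the centre of its underside.
- phone: Bystander, loose: phone 150 x 74 x 9 mm lying beside the rack, to its left; origin at the centre of its underside.
Things that resemble listed ones, but are neither listed nor needed, are in the scene too. Leave any red look-alike of the part that bears handset_c_center alone. Leave any blue look-alike of the part that bears handset_a_center alone.

How it is judged:
By the outcome, as a careful person would: the job done as asked, in the order asked, and still so for the second after the job is handed in, with the robot touching nothing.
It also fails if it takes over 64 s, if anything falls off the work surface, if the arm or the gripper's body presses on something with over 40 N, if the wrist force passes 120 N, or if a joint passes its speed limit or range.

## Working session

There is one attempt and no reset: what is moved stays moved. The work goes in short steps, Python scripts to look and compute and a shell command to move; the robot and the scene stay as the last step left them, time stands still between calls to the robot, and variables do not carry over. Pictures are saved under pics/ and viewed, and the job is handed in when it is done.

```bash
mkdir -p pics; ls; python3 - <<'E'
from plant import get_state, read_camera
import cv2
s=get_state(); print({k:(v if not hasattr(v,'tolist') else v) for k,v in s.items()})
for n in ("side","top","wrist"):
    c=read_camera(n); cv2.imwrite(f"pics/{n}0.png",c["frame"][:,:,::-1])
    print(n,c["intrinsics"],c["R"],c["t"])
E
```

```text
pics
{'time': 0.0, 'qpos': array([ 1.05598215e+00,  2.87204238e-01,  1.57817777e+00,  2.87346411e-05,
        1.27859239e+00, -1.49976201e-01]), 'dq': array([-0.00042844, -0.00189047, -0.00073461, -0.0006501 , -0.00052544,
       -0.00020027]), 'joint_efforts': array([-1.29203654e-04, -4.05974507e+01, -2.92625803e+01, -2.10748958e-04,
        5.91524920e-03,  2.36068658e-06]), 'eef_pos': array([0.24067094, 0.63037209, 0.40332055]), 'tcp_rot': array([ 8.23651559e-01,  5.67094958e-01, -1.07677653e-03,  5.08840021e-04]), 'contact_force': array([-0.44344156, -0.62257998, -0.07326713]), 'wrist_torque': array([ 0.02335437,  0.05365312, -0.00985128]), 'opening': 0.9993745746059518}
side [[431.99267414   0.         319.20411164]
 [  0.         431.99267414 205.17460914]
 [  0.           0.           1.        ]] [[ 9.91317088e-01 -1.31491136e-01  7.15670318e-04]
 [-7.55283164e-02 -5.73849469e-01 -8.15470576e-01]
 [ 1.07637840e-01  8.08335863e-01 -5.78798089e-01]] [-0.53045745  0.118919    1.32571049]
top [[396.98120149   0.         314.2508824 ]
 [  0.         396.98120149 200.97143716]
 [  0.           0.           1.        ]] [[-0.00816504 -0.99989141 -0.01226806]
 [-0.98032879  0.01042354 -0.19709597]
 [ 0.19720244  0.01041743 -0.98030744]] [0.03493861 0.57436559 1.06723155]
wrist [[282.54057814   0.         321.07464471]
 [  0.         282.54057814 199.84936673]
 [  0.           0.           1.        ]] [[ 0.35659713  0.93425366 -0.00293015]
 [ 0.88457141 -0.33662131  0.32283047]
 [ 0.30061919 -0.11771234 -0.94645227]] [-0.67383979 -0.0423307   0.38159469]
```

View pics/side0.png

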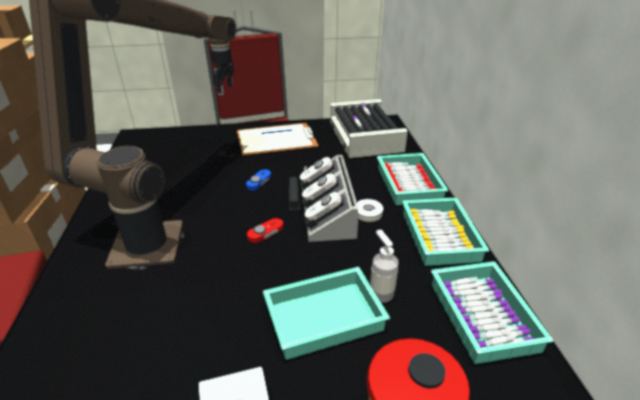

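View pics/top0.png

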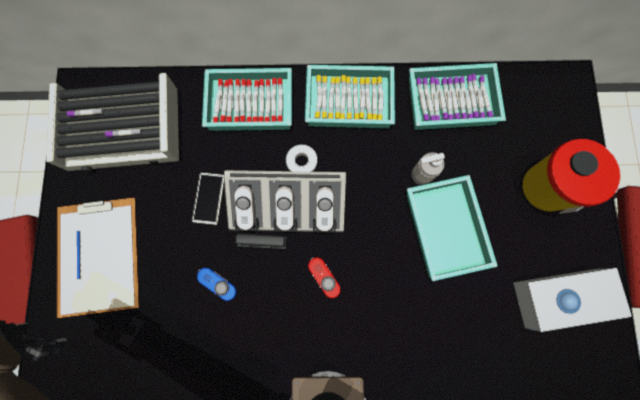

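View pics/wrist0.png

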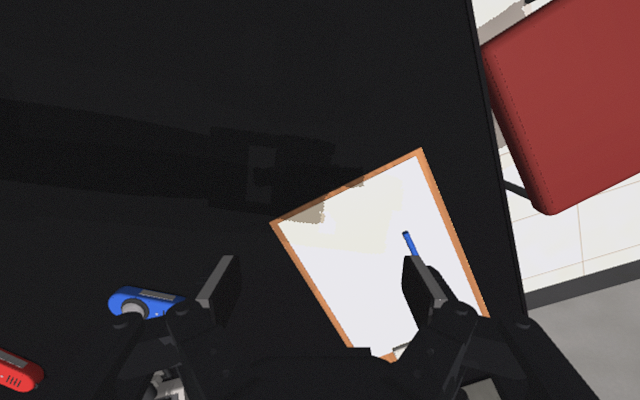

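Side view: rack at about (330,195), empty tray at (325,310). Top view candidates: white handsets in the rack at (244,208), (285,207) and (324,207), which I choose. The look-alikes are loose on the table, blue at (216,284) and red at (324,278). The empty tray is at (451,228); the trays at y≈97 are full. Next is a close crop to check this.

```bash
python3 - <<'E'
import cv2
a=cv2.imread("pics/top0.png")
cv2.imwrite("pics/top0c.png",cv2.resize(a[150:260,185:355],None,fx=4.6,fy=4.6,interpolation=cv2.INTER_CUBIC))
cv2.imwrite("pics/top0t.png",cv2.resize(a[165:285,400:505],None,fx=4.6,fy=4.6,interpolation=cv2.INTER_CUBIC))
a=cv2.imread("pics/side0.png")
cv2.imwrite("pics/side0c.png",cv2.resize(a[145:250,270:390],None,fx=5.5,fy=5.5,interpolation=cv2.INTER_CUBIC))
E
```

```text
(no output)
```

View pics/top0c.png

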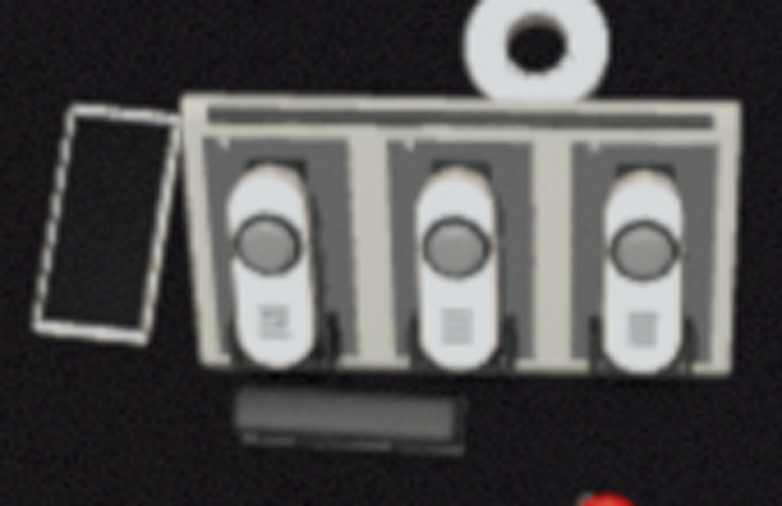

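View pics/top0t.png

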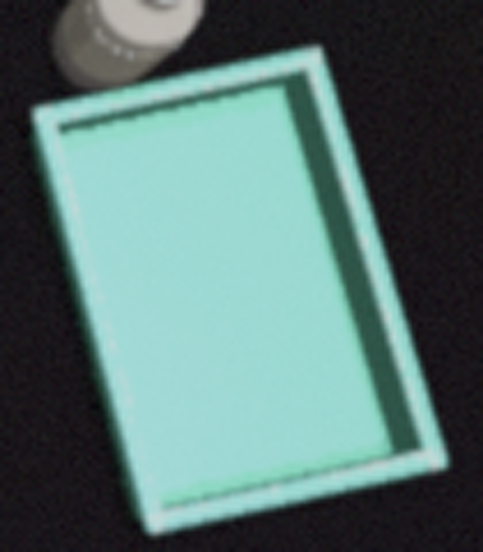

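View pics/side0c.png

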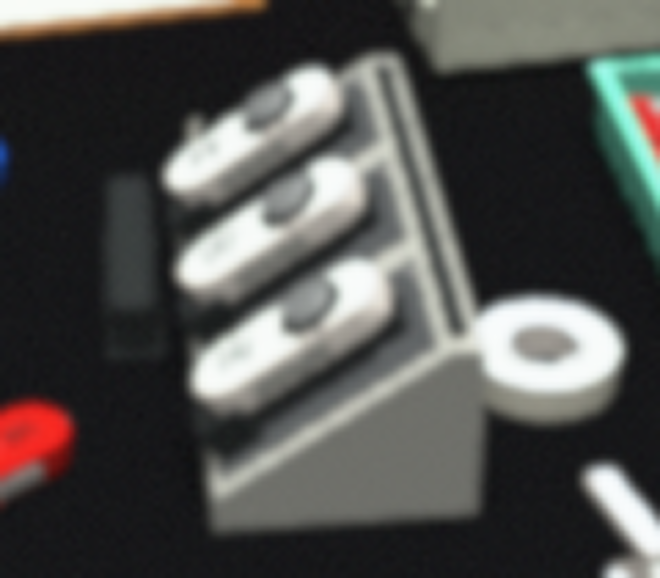

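The crop confirms the choice: three white handsets, buttons at top-view pixels (243.0,203.3), (284.1,203.7) and (324.8,204.1). The stapler lies in front of the left and middle bays, and the tray rim is clear. Next I fit the rack and tray poses.

```bash
cat > h.py <<'E'
import numpy as np
from plant import get_state, read_camera
from scipy.spatial.transform import Rotation as Ro
from scipy.optimize import least_squares
cams={n:read_camera(n) for n in ()}
def proj(c,X):
    X=np.atleast_2d(X); p=X@c["R"].T+c["t"]; q=p@c["intrinsics"].T; return q[:,:2]/q[:,2:]
def ray_z(c,uv,z):
    d=np.linalg.inv(c["intrinsics"])@np.array([*uv,1.]); d=c["R"].T@d; o=-c["R"].T@c["t"]; return o+d*(z-o[2])/d[2]
def pose():
    s=get_state(); return np.array(s["eef_pos"]),Ro.from_quat(s["tcp_rot"])
E
python3 - <<'E'
from h import *
top=read_camera("top"); side=read_camera("side")
bt=np.array([[267,245],[456,247],[643,249]])/4.6+[185,150]
bs=np.array([[268,104],[291,196],[308,303]])/5.5+[270,145]
rc=np.array([[185,95],[740,102],[732,375],[202,366]])/4.6+[185,150]
s35,c35=np.sin(np.radians(35)),np.cos(np.radians(35))
def f(p,full=False):
    x,y,yaw,bx,bz=p; R=Ro.from_euler('z',yaw).as_matrix(); o=np.array([x,y,0])
    B=np.array([[bx,.11,bz],[bx,0,bz],[bx,-.11,bz]])@R.T+o
    C=np.array([[.075,.165,.114],[.075,-.165,.114],[-.075,-.165,.009],[-.075,.165,.009]])@R.T+o
    if full: return B
    return np.concatenate([(proj(top,B)-bt).ravel(),(proj(side,B)-bs).ravel(),.5*(proj(top,C)-rc).ravel()])
r=least_squares(f,[.6,.1,0,.01,.09]); print(r.x,np.degrees(r.x[2])); print(r.fun.round(2)); print(f(r.x,True))
# independent triangulation
for a,b in zip(bt,bs):
    print(least_squares(lambda X:np.r_[(proj(top,X)-a)[0],(proj(side,X)-b)[0]],[.6,.1,.1]).x)
tc=np.array([[36,108],[322,48],[445,465],[150,530]])/4.6+[400,165]
P=np.array([ray_z(top,u,.05) for u in tc]); print(P,P.mean(0)); 
for i in range(4): d=P[(i+1)%4]-P[i]; print(np.linalg.norm(d),np.degrees(np.arctan2(d[1],d[0])))
print(proj(side,P))
E
```

```text
[ 0.57184504  0.10995554 -0.02555628 -0.01370398  0.11354355] -1.4642671937320848
[ 0.16 -0.67 -0.13 -0.5   0.15 -0.33 -0.46  0.2  -1.12  0.28 -0.22 -0.09
 -0.18 -0.09 -0.17 -0.04 -0.53  0.03  0.57  0.12]
[[5.60956422e-01 2.20269809e-01 1.13543555e-01]
 [5.58145537e-01 1.10305729e-01 1.13543555e-01]
 [5.55334652e-01 3.41648685e-04 1.13543555e-01]]
[0.5604635  0.22068129 0.11358417]
[0.5587838  0.10991792 0.1140224 ]
[0.55524733 0.00073175 0.1127198 ]
[[ 0.60977003 -0.23844931  0.05      ]
 [ 0.64627535 -0.41876793  0.05      ]
 [ 0.38847678 -0.46992725  0.05      ]
 [ 0.35188682 -0.29193775  0.05      ]] [ 0.49910224 -0.35477056  0.05      ]
0.1839767413966973 -78.55521190648165
0.2628257593198857 -168.77565829685744
0.18171154335445783 101.61666759595633
0.263371912070555 11.717765415125315
[[358.13462536 267.56395281]
 [388.6817636  318.50459357]
 [281.5677876  348.67495457]
 [262.89690296 291.32296968]]
```

```bash
cat >> h.py <<'E'
YAW=-0.02556; s35,c35=np.sin(np.radians(35)),np.cos(np.radians(35))
RZ=Ro.from_euler('z',YAW).as_matrix()
N=RZ@np.array([-s35,0,c35]); U=RZ@np.array([c35,0,s35]); Yr=RZ@np.array([0,1.,0])
B={'L':np.array([.56096,.22027,.11354]),'M':np.array([.55815,.11031,.11354]),'R':np.array([.55533,.00034,.11354])}
def Rt(x,z): return Ro.from_matrix(np.stack([x,np.cross(z,x),z],1))
RP=Rt(Yr,-N)
def plan(tcp,R):
    p,r=pose(); rv=(r.inv()*R).as_rotvec(degrees=True)
    print("rot",rv.round(2),"then shift mm",(R.inv().apply(tcp-p)*1000).round(1), "| shift in present axes",(r.inv().apply(tcp-p)*1000).round(1))
E
python3 -c "
from h import *
plan(B['L']+N*.223,RP)"
```

```text
rot [-34.68   6.   -18.81] then shift mm [-401.9  104.2  204.6] | shift in present axes [-311.4  324.9  108.1]
```

```bash
python3 -m jog '[{"grip":1,"rx":-5.78,"ry":1,"rz":-3.13},{"grip":1,"rx":-5.78,"ry":1,"rz":-3.13},{"grip":1,"rx":-5.78,"ry":1,"rz":-3.13},{"grip":1,"rx":-5.78,"ry":1,"rz":-3.13},{"grip":1,"rx":-5.78,"ry":1,"rz":-3.13},{"grip":1,"rx":-5.78,"ry":1,"rz":-3.13},{"grip":1}]' 40
python3 -c "
from h import *
plan(B['L']+N*.223,RP);print(get_state()['qpos'],get_state()['contact_force'])"
```

```text
rot [-34.68   6.   -18.81] then shift mm [-401.9  104.2  204.6] | shift in present axes [-311.4  324.9  108.1]
[ 1.05598672e+00  2.86770277e-01  1.57740823e+00  4.78259280e-06
  1.27863233e+00 -1.50030569e-01] [ 0.75296852 -0.87872367  0.07551862]$[0]: bad value
```

```bash
python3 -m jog '[{"grip":1.0,"x":0.0,"y":0.0,"z":0.0,"rx":-5.78,"ry":1.0,"rz":-3.13}]' 40; python3 -m jog --help | head -30
```

```text
time: 0.33
eef_pos: [0.2413, 0.6304, 0.4042]
tcp_rot: [0.807, 0.589, 0.036, 0.037]
contact_force: [0.3, 1.2, -1.0]
opening: 0.888invalid input: not JSON, or not a number
```

```bash
python3 -m jog '[{"grip":1,"x":0,"y":0,"z":0,"rx":-5.78,"ry":1,"rz":-3.13},{"grip":1,"x":0,"y":0,"z":0,"rx":-5.78,"ry":1,"rz":-3.13},{"grip":1,"x":0,"y":0,"z":0,"rx":-5.78,"ry":1,"rz":-3.13},{"grip":1,"x":0,"y":0,"z":0,"rx":-5.78,"ry":1,"rz":-3.13},{"grip":1,"x":0,"y":0,"z":0,"rx":-5.78,"ry":1,"rz":-3.13}]'
python3 -c "
from h import *
plan(B['L']+N*.223,RP);print(get_state()['qpos'],get_state()['contact_force'])"
```

```text
time: 0.75
eef_pos: [0.2407, 0.6306, 0.4047]
tcp_rot: [0.682, 0.666, 0.212, 0.217]
contact_force: [-0.1, 0.5, 0.0]
opening: 0.144
rot [ 0.3  -0.09  0.11] then shift mm [-402.   103.9  205.1] | shift in present axes [-402.6  102.1  205. ]
[ 1.11555308  0.26806108  1.624997   -0.64486679  1.06076025 -0.16240579] [-0.0893809   0.46060727  0.0465137 ]
```

All seven keys are needed in a row. Shift in 12 rows of about (-33.5, 8.6, 17.1).

```bash
python3 -m jog '[{"grip":1,"x":-33.5,"y":8.6,"z":17,"rx":0,"ry":0,"rz":0},{"grip":1,"x":-33.5,"y":8.6,"z":17,"rx":0,"ry":0,"rz":0},{"grip":1,"x":-33.5,"y":8.6,"z":17,"rx":0,"ry":0,"rz":0},{"grip":1,"x":-33.5,"y":8.6,"z":17,"rx":0,"ry":0,"rz":0},{"grip":1,"x":-33.5,"y":8.6,"z":17,"rx":0,"ry":0,"rz":0},{"grip":1,"x":-33.5,"y":8.6,"z":17,"rx":0,"ry":0,"rz":0},{"grip":1,"x":-33.5,"y":8.6,"z":17,"rx":0,"ry":0,"rz":0},{"grip":1,"x":-33.5,"y":8.6,"z":17,"rx":0,"ry":0,"rz":0}]'
python3 -m jog '[{"grip":1,"x":-33.5,"y":8.6,"z":17,"rx":0,"ry":0,"rz":0},{"grip":1,"x":-33.5,"y":8.6,"z":17,"rx":0,"ry":0,"rz":0},{"grip":1,"x":-33.5,"y":8.6,"z":17,"rx":0,"ry":0,"rz":0},{"grip":1,"x":-33.5,"y":8.6,"z":17,"rx":0,"ry":0,"rz":0},{"grip":1,"x":0,"y":0,"z":0,"rx":0.3,"ry":0,"rz":0},{"grip":1,"x":0,"y":0,"z":0,"rx":0,"ry":0,"rz":0}]'
python3 - <<'E'
from h import *
import cv2
plan(B['L']+N*.223,RP);print(get_state()['qpos'],get_state()['contact_force'])
c=read_camera("wrist"); cv2.imwrite("pics/wrist1.png",c["frame"][:,:,::-1]); 
p,r=pose(); print(proj(c,[B[k] for k in 'LMR']),proj(c,p+r.apply([0,0,.173])),proj(c,p+r.apply([0,0,.223])))
c=read_camera("side"); f=c["frame"][80:280,200:440,::-1]; cv2.imwrite("pics/side1.png",cv2.resize(f,None,fx=3,fy=3))
E
```

```text
time: 1.42
eef_pos: [0.3684, 0.3576, 0.3322]
tcp_rot: [0.683, 0.665, 0.211, 0.215]
contact_force: [0.2, 0.5, -0.5]
opening: -0.001
time: 1.92
eef_pos: [0.4325, 0.2217, 0.2959]
tcp_rot: [0.685, 0.664, 0.208, 0.213]
contact_force: [-0.2, -0.5, 1.0]
opening: -0.001
rot [-0.35  0.12 -0.28] then shift mm [1.8 0.7 0.1] | shift in present axes [1.8 0.7 0.1]
[ 0.29329569 -0.08044562  2.21542635 -0.417054    0.46103219 -0.92298003] [-0.21026843 -0.4569402   1.01829194]
[[323.96052116 224.57711597]
 [175.9231334  224.98304902]
 [ 28.45589763 225.38055532]] [[323.43777456 257.83930273]] [[323.06003707 222.84213198]]
```

View pics/wrist1.png

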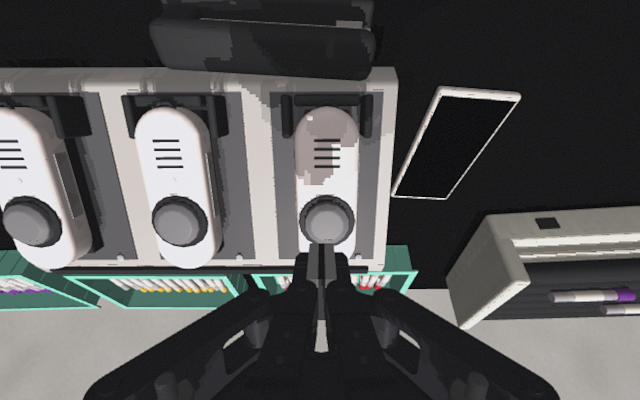

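View pics/side1.png

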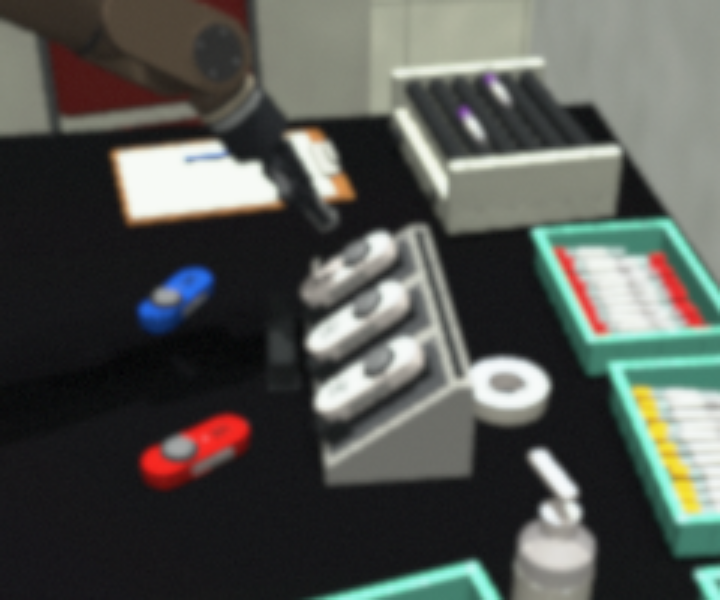

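Wrist view: left button at (327,219), predicted (324,224.6). So the buttons sit about 1 mm to +y and 2–3 mm further down the slope than my fit. The fingertips at (323,245) line up with the left button. I correct for that and approach to about 8 mm.

```bash
cat >> h.py <<'E'
for k in B: B[k]=B[k]+.001*Yr-.002*U
E
python3 -c "
from h import *
plan(B['L']+N*.181,RP)"
```

```text
rot [-0.24 -0.05 -0.08] then shift mm [ 0.7 -1.3 43.1] | shift in present axes [ 0.7 -1.1 43.1]
```

```bash
python3 -m jog '[{"grip":1,"x":0.7,"y":-1.2,"z":20,"rx":0,"ry":0,"rz":0},{"grip":1,"x":0,"y":0,"z":18,"rx":0,"ry":0,"rz":0},{"grip":1,"x":0,"y":0,"z":2,"rx":0,"ry":0,"rz":0},{"grip":1,"x":0,"y":0,"z":0,"rx":0,"ry":0,"rz":0}]'
python3 - <<'E'
from h import *
plan(B['L']+N*.173,RP); s=get_state(); print(s['contact_force']@N)
E
```

```text
time: 2.35
eef_pos: [0.4531, 0.2249, 0.2622]
tcp_rot: [0.683, 0.667, 0.208, 0.213]
contact_force: [-0.2, 0.3, -0.2]
opening: 0.003
rot [-0.38 -0.08  0.06] then shift mm [-0.9  1.1 10.7] | shift in present axes [-0.9  1.2 10.7]
-0.019668941781512007
```

```bash
cat > f.py <<'E'
from h import *
import sys
p,r=pose(); s=get_state(); print("t %.2f along-press %.2f mm past est. top; F=%.2f"%(s['time'],((p-r.as_matrix()[:,2]*-.173)-B[sys.argv[1]])@-N*1000,s['contact_force']@N))
E
python3 -m jog '[{"grip":1,"x":0,"y":0,"z":3,"rx":0,"ry":0,"rz":0},{"grip":1,"x":0,"y":0,"z":2,"rx":0,"ry":0,"rz":0}]' >/dev/null; python3 f.py L
python3 -m jog '[{"grip":1,"x":0,"y":0,"z":1,"rx":0,"ry":0,"rz":0},{"grip":1,"x":0,"y":0,"z":1,"rx":0,"ry":0,"rz":0}]' >/dev/null; python3 f.py L
python3 -m jog '[{"grip":1,"x":0,"y":0,"z":1,"rx":0,"ry":0,"rz":0}]' >/dev/null; python3 f.py L
python3 -m jog '[{"grip":1,"x":0,"y":0,"z":1,"rx":0,"ry":0,"rz":0}]' >/dev/null; python3 f.py L
python3 -m jog '[{"grip":1,"x":0,"y":0,"z":1,"rx":0,"ry":0,"rz":0}]' >/dev/null; python3 f.py L
```

```text
t 2.52 along-press -6.71 mm past est. top; F=0.76
t 2.68 along-press -4.86 mm past est. top; F=8.78
t 2.77 along-press -4.01 mm past est. top; F=9.85
t 2.85 along-press -3.03 mm past est. top; F=8.08
t 2.93 along-press -1.97 mm past est. top; F=5.86
```

Contact came at about 6.5 mm above the estimate, and the force is dropping from a peak of about 10 N, so this is a firm (good) button. I continue to the bottom.

```bash
python3 -m jog '[{"grip":1,"x":0,"y":0,"z":1,"rx":0,"ry":0,"rz":0}]' >/dev/null; python3 f.py L
python3 -m jog '[{"grip":1,"x":0,"y":0,"z":1,"rx":0,"ry":0,"rz":0}]' >/dev/null; python3 f.py L
python3 -m jog '[{"grip":1,"x":0,"y":0,"z":0.5,"rx":0,"ry":0,"rz":0}]' >/dev/null; python3 f.py L
python3 -m jog '[{"grip":1,"x":0,"y":0,"z":0,"rx":0,"ry":0,"rz":0}]' >/dev/null; python3 f.py L
```

```text
t 3.02 along-press -0.87 mm past est. top; F=6.48
t 3.10 along-press -0.01 mm past est. top; F=14.87
t 3.18 along-press 0.12 mm past est. top; F=20.25
t 3.27 along-press -0.01 mm past est. top; F=14.21
```

The left button bottomed out at 20 N after its click, so it is good. Retract and move to the middle bay.

```bash
echo "for k in B: B[k]=B[k]+.006*N" >> h.py
python3 -m jog '[{"grip":1,"x":0,"y":0,"z":-10,"rx":0,"ry":0,"rz":0},{"grip":1,"x":0,"y":0,"z":-30,"rx":0,"ry":0,"rz":0},{"grip":1,"x":-36,"y":0,"z":0,"rx":0,"ry":0,"rz":0},{"grip":1,"x":-37,"y":0,"z":0,"rx":0,"ry":0,"rz":0},{"grip":1,"x":-37,"y":0,"z":0,"rx":0,"ry":0,"rz":0},{"grip":1,"x":0,"y":0,"z":0,"rx":0,"ry":0,"rz":0}]'
python3 - <<'E'
from h import *
import cv2
plan(B['M']+N*.181,RP)
c=read_camera("wrist"); cv2.imwrite("pics/wrist2.png",c["frame"][:,:,::-1]); 
p,r=pose(); print(proj(c,[B[k] for k in 'LMR']),get_state()['contact_force'])
E
```

```text
time: 3.77
eef_pos: [0.4351, 0.1135, 0.2859]
tcp_rot: [0.685, 0.664, 0.208, 0.214]
contact_force: [-0.3, 0.6, -0.0]
opening: -0.001
rot [-0.23  0.15 -0.24] then shift mm [ 0.9 -0.1 24.7] | shift in present axes [ 1.   0.  24.7]
[[484.7294991  232.92740795]
 [323.06806002 233.21908333]
 [162.1737388  233.50227628]] [-0.23710681  0.00090184  0.8977685 ]
```

View pics/wrist2.png

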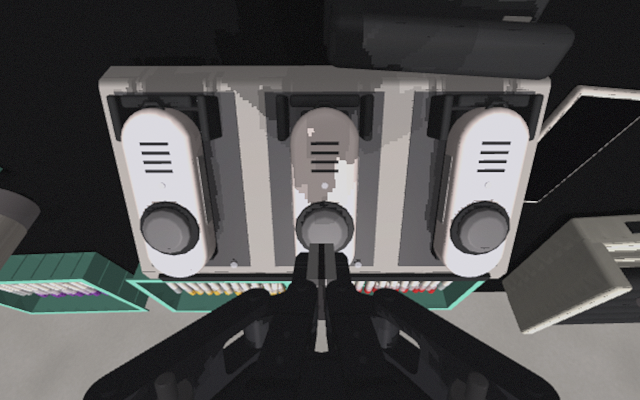

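Wrist view: all three handsets are seated. The buttons are at (482,229), (325,230) and (171,231), and the fingertips line up with the middle one. The 155 px spacing, against 161 predicted, says the rack height fit was right and the shut fingertips reach about 6 mm past 173. Now I press the middle button.

```bash

python3 -m jog '[{"grip":1,"x":1,"y":-1,"z":18,"rx":0,"ry":0,"rz":0},{"grip":1,"x":0,"y":0,"z":5,"rx":0,"ry":0,"rz":0},{"grip":1,"x":0,"y":0,"z":2,"rx":0,"ry":0,"rz":0},{"grip":1,"x":0,"y":0,"z":0,"rx":0,"ry":0,"rz":0}]' >/dev/null; python3 f.py M
python3 -m jog '[{"grip":1,"x":0,"y":0,"z":2,"rx":0,"ry":0,"rz":0},{"grip":1,"x":0,"y":0,"z":2,"rx":0,"ry":0,"rz":0}]' >/dev/null; python3 f.py M
for i in 1; do python3 -m jog '[{"grip":1,"x":0,"y":0,"z":1,"rx":0,"ry":0,"rz":0}]' >/dev/null; python3 f.py M
python3 -m jog '[{"grip":1,"x":0,"y":0,"z":0.7,"rx":0,"ry":0,"rz":0}]' >/dev/null; python3 f.py M
python3 -m jog '[{"grip":1,"x":0,"y":0,"z":0.7,"rx":0,"ry":0,"rz":0}]' >/dev/null; python3 f.py M
done
```

```text
t 4.15 along-press -6.89 mm past est. top; F=0.65
t 4.32 along-press -3.49 mm past est. top; F=-0.06
t 4.40 along-press -2.35 mm past est. top; F=0.06
t 4.48 along-press -1.64 mm past est. top; F=-0.44
t 4.57 along-press -0.94 mm past est. top; F=0.57
```

```bash

python3 -m jog '[{"grip":1,"x":0,"y":0,"z":0.7,"rx":0,"ry":0,"rz":0}]' >/dev/null; python3 f.py M
python3 -m jog '[{"grip":1,"x":0,"y":0,"z":0.7,"rx":0,"ry":0,"rz":0}]' >/dev/null; python3 f.py M
python3 -m jog '[{"grip":1,"x":0,"y":0,"z":0.7,"rx":0,"ry":0,"rz":0}]' >/dev/null; python3 f.py M
python3 -m jog '[{"grip":1,"x":0,"y":0,"z":0.7,"rx":0,"ry":0,"rz":0}]' >/dev/null; python3 f.py M
python3 -m jog '[{"grip":1,"x":0,"y":0,"z":0.7,"rx":0,"ry":0,"rz":0}]' >/dev/null; python3 f.py M
```

```text
t 4.65 along-press -0.25 mm past est. top; F=0.75
t 4.73 along-press 0.44 mm past est. top; F=1.68
t 4.82 along-press 1.13 mm past est. top; F=2.14
t 4.90 along-press 1.83 mm past est. top; F=2.77
t 4.98 along-press 2.58 mm past est. top; F=2.18
```

Peak of about 2.8 N, now falling: this looks like the worn one. I continue to the bottom.

```bash

python3 -m jog '[{"grip":1,"x":0,"y":0,"z":0.8,"rx":0,"ry":0,"rz":0}]' >/dev/null; python3 f.py M
python3 -m jog '[{"grip":1,"x":0,"y":0,"z":0.8,"rx":0,"ry":0,"rz":0}]' >/dev/null; python3 f.py M
python3 -m jog '[{"grip":1,"x":0,"y":0,"z":0.8,"rx":0,"ry":0,"rz":0}]' >/dev/null; python3 f.py M
python3 -m jog '[{"grip":1,"x":0,"y":0,"z":0.8,"rx":0,"ry":0,"rz":0}]' >/dev/null; python3 f.py M
python3 -m jog '[{"grip":1,"x":0,"y":0,"z":0.8,"rx":0,"ry":0,"rz":0}]' >/dev/null; python3 f.py M
```

```text
t 5.07 along-press 3.41 mm past est. top; F=2.13
t 5.15 along-press 4.26 mm past est. top; F=1.39
t 5.23 along-press 5.10 mm past est. top; F=1.88
t 5.32 along-press 5.86 mm past est. top; F=7.01
t 5.40 along-press 6.36 mm past est. top; F=15.37
```

The middle button bottomed with a soft click, so it is the worn one. Now the right.

```bash

python3 -m jog '[{"grip":1,"x":0,"y":0,"z":-10,"rx":0,"ry":0,"rz":0},{"grip":1,"x":0,"y":0,"z":-30,"rx":0,"ry":0,"rz":0},{"grip":1,"x":-36,"y":0,"z":0,"rx":0,"ry":0,"rz":0},{"grip":1,"x":-37,"y":0,"z":0,"rx":0,"ry":0,"rz":0},{"grip":1,"x":-37,"y":0,"z":0,"rx":0,"ry":0,"rz":0},{"grip":1,"x":0,"y":0,"z":0,"rx":0,"ry":0,"rz":0}]'
python3 - <<'E'
from h import *
import cv2
plan(B['R']+N*.178,RP)
c=read_camera("wrist"); cv2.imwrite("pics/wrist3.png",c["frame"][:,:,::-1]); 
p,r=pose(); print(proj(c,[B[k] for k in 'LMR']),get_state()['contact_force'],get_state()['qpos'])
E
```

```text
time: 5.9
eef_pos: [0.4319, 0.0147, 0.286]
tcp_rot: [0.685, 0.664, 0.208, 0.215]
contact_force: [-0.7, -0.0, 0.2]
opening: 0.004
rot [-0.26  0.23 -0.27] then shift mm [-10.2   0.4  28.3] | shift in present axes [-10.1   0.6  28.3]
[[630.5441293  233.17164772]
 [468.35654094 233.45080542]
 [307.22505714 233.72107128]] [-0.7370386   0.27853172 -0.02271339] [-0.21737762 -0.21926957  2.35640377  0.26155347  0.42050564 -1.96302296]
```

View pics/wrist3.png

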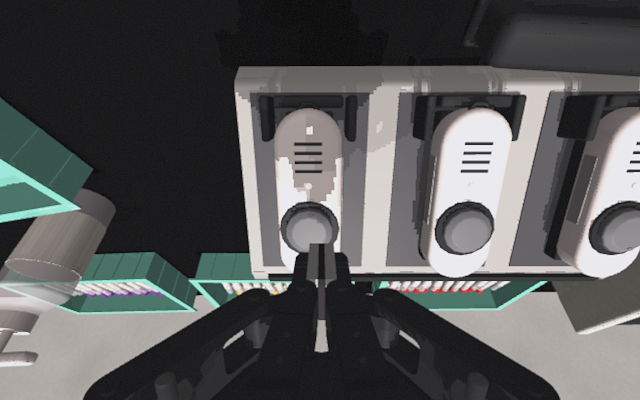

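Wrist view: right button at (310,228); the shift came up 10 mm short of it because of the speed cap. Correct by x -10 and press.

```bash

python3 -m jog '[{"grip":1,"x":-9.5,"y":0,"z":10,"rx":0,"ry":0,"rz":0},{"grip":1,"x":0,"y":0,"z":12,"rx":0,"ry":0,"rz":0},{"grip":1,"x":0,"y":0,"z":4,"rx":0,"ry":0,"rz":0},{"grip":1,"x":0,"y":0,"z":0,"rx":0,"ry":0,"rz":0}]' >/dev/null; python3 f.py R
python3 -c "
from h import *
plan(B['R']+N*.178,RP)"
python3 -m jog '[{"grip":1,"x":0,"y":0,"z":2,"rx":0,"ry":0,"rz":0}]' >/dev/null; python3 f.py R
python3 -m jog '[{"grip":1,"x":0,"y":0,"z":1,"rx":0,"ry":0,"rz":0}]' >/dev/null; python3 f.py R
python3 -m jog '[{"grip":1,"x":0,"y":0,"z":1,"rx":0,"ry":0,"rz":0}]' >/dev/null; python3 f.py R
python3 -m jog '[{"grip":1,"x":0,"y":0,"z":1,"rx":0,"ry":0,"rz":0}]' >/dev/null; python3 f.py R
python3 -m jog '[{"grip":1,"x":0,"y":0,"z":1,"rx":0,"ry":0,"rz":0}]' >/dev/null; python3 f.py R
```

```text
t 6.28 along-press -6.11 mm past est. top; F=-0.24
rot [-0.56 -0.09 -0.05] then shift mm [-5.3  2.   1.1] | shift in present axes [-5.3  2.1  1.1]
t 6.37 along-press -4.94 mm past est. top; F=-0.10
t 6.45 along-press -4.07 mm past est. top; F=-0.08
t 6.53 along-press -3.21 mm past est. top; F=0.05
t 6.62 along-press -2.24 mm past est. top; F=0.45
t 6.70 along-press -1.22 mm past est. top; F=-0.04
```

```bash

python3 -m jog '[{"grip":1,"x":-2.5,"y":1,"z":-1.5,"rx":0,"ry":0,"rz":0},{"grip":1,"x":-2.5,"y":0.5,"z":0,"rx":0,"ry":0,"rz":0},{"grip":1,"x":0,"y":0,"z":0,"rx":0,"ry":0,"rz":0}]' ; python3 f.py R
python3 -c "
from h import *
plan(B['R']+N*.178,RP)"
python3 -m jog '[{"grip":1,"x":0,"y":0,"z":2,"rx":0,"ry":0,"rz":0}]' >/dev/null; python3 f.py R
python3 -m jog '[{"grip":1,"x":0,"y":0,"z":1,"rx":0,"ry":0,"rz":0}]' >/dev/null; python3 f.py R
python3 -m jog '[{"grip":1,"x":0,"y":0,"z":1,"rx":0,"ry":0,"rz":0}]' >/dev/null; python3 f.py R
python3 -m jog '[{"grip":1,"x":0,"y":0,"z":1,"rx":0,"ry":0,"rz":0}]' >/dev/null; python3 f.py R
python3 -m jog '[{"grip":1,"x":0,"y":0,"z":1,"rx":0,"ry":0,"rz":0}]' >/dev/null; python3 f.py R
```

```text
time: 6.95
eef_pos: [0.4501, 0.0034, 0.2617]
tcp_rot: [0.684, 0.666, 0.208, 0.213]
contact_force: [0.5, 0.2, 0.1]
opening: 0.001
t 6.95 along-press -2.76 mm past est. top; F=-0.20
rot [-0.32 -0.   -0.08] then shift mm [ 0.7 -0.7 -2.2] | shift in present axes [ 0.7 -0.7 -2.2]
t 7.03 along-press -0.83 mm past est. top; F=2.01
t 7.12 along-press 0.28 mm past est. top; F=7.20
t 7.20 along-press 1.16 mm past est. top; F=10.29
t 7.28 along-press 2.07 mm past est. top; F=9.94
t 7.37 along-press 3.10 mm past est. top; F=7.72
```

```bash

python3 -m jog '[{"grip":1,"x":0,"y":0,"z":1,"rx":0,"ry":0,"rz":0}]' >/dev/null; python3 f.py R
python3 -m jog '[{"grip":1,"x":0,"y":0,"z":1,"rx":0,"ry":0,"rz":0}]' >/dev/null; python3 f.py R
python3 -m jog '[{"grip":1,"x":0,"y":0,"z":1,"rx":0,"ry":0,"rz":0}]' >/dev/null; python3 f.py R
python3 -m jog '[{"grip":1,"x":0,"y":0,"z":0.5,"rx":0,"ry":0,"rz":0}]' >/dev/null; python3 f.py R
```

```text
t 7.45 along-press 4.18 mm past est. top; F=5.61
t 7.53 along-press 5.21 mm past est. top; F=8.77
t 7.62 along-press 5.97 mm past est. top; F=25.70
t 7.70 along-press 6.05 mm past est. top; F=30.30
```

The right button clicked at about 10 N and bottomed at 30 N, so it is good. Back to the middle handset, opening the gripper.

```bash

python3 -m jog '[{"grip":1,"x":0,"y":0,"z":-10,"rx":0,"ry":0,"rz":0},{"grip":1,"x":0,"y":0,"z":-25,"rx":0,"ry":0,"rz":0},{"grip":0.5,"x":0,"y":-5,"z":-15,"rx":0,"ry":0,"rz":0},{"grip":0,"x":22,"y":-5,"z":0,"rx":0,"ry":0,"rz":0},{"grip":0,"x":22,"y":-5,"z":0,"rx":0,"ry":0,"rz":0},{"grip":0,"x":22,"y":-5,"z":0,"rx":0,"ry":0,"rz":0},{"grip":0,"x":22,"y":0,"z":0,"rx":0,"ry":0,"rz":0},{"grip":0,"x":22,"y":0,"z":0,"rx":0,"ry":0,"rz":0}]'
python3 -m jog '[{"grip":0,"x":0,"y":0,"z":0,"rx":0,"ry":0,"rz":0},{"grip":0,"x":0,"y":0,"z":0,"rx":0,"ry":0,"rz":0}]' 
python3 - <<'E'
from h import *
import cv2
plan(B['M']+N*.131-.020*U,RP)
c=read_camera("wrist"); cv2.imwrite("pics/wrist4.png",c["frame"][:,:,::-1]); 
p,r=pose(); print(proj(c,[B[k]-.006*N for k in 'LMR']),proj(c,p+r.apply([0,0,.155])),get_state()['qpos'])
E
```

```text
time: 8.37
eef_pos: [0.4127, 0.1158, 0.2828]
tcp_rot: [0.684, 0.666, 0.208, 0.212]
contact_force: [-0.2, -1.2, -0.6]
opening: 0.845
time: 8.53
eef_pos: [0.4131, 0.1156, 0.2829]
tcp_rot: [0.683, 0.667, 0.208, 0.212]
contact_force: [0.3, -0.8, -0.2]
opening: 1.0
rot [-0.44 -0.12  0.07] then shift mm [-0.6 -0.2 85. ] | shift in present axes [-0.8  0.4 85. ]
[[464.08423295 248.90834462]
 [319.46275241 248.76891878]
 [174.53222876 248.62332618]] [[319.24661105 275.14899889]] [ 0.04051467 -0.21755039  2.36071889 -0.09364136  0.39772844 -1.42993985]
```

View pics/wrist4.png

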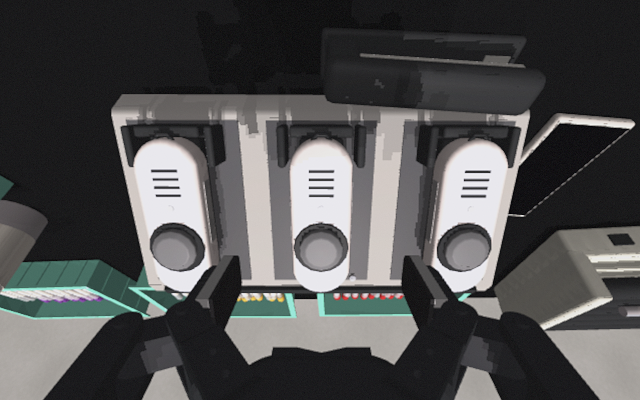

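Wrist view: middle handset centred between the pads, with its button at (321,244); the neighbours are clear. Descend.

```bash

python3 -m jog '[{"grip":0,"x":0,"y":0,"z":18,"rx":0,"ry":0,"rz":0},{"grip":0,"x":0,"y":0,"z":20,"rx":0,"ry":0,"rz":0},{"grip":0,"x":0,"y":0,"z":18,"rx":0,"ry":0,"rz":0},{"grip":0,"x":0,"y":0,"z":14,"rx":0,"ry":0,"rz":0},{"grip":0,"x":0,"y":0,"z":0,"rx":0,"ry":0,"rz":0}]'
python3 -m jog '[{"grip":0,"x":0,"y":0,"z":7,"rx":0,"ry":0,"rz":0},{"grip":0,"x":0,"y":0,"z":6,"rx":0,"ry":0,"rz":0},{"grip":0,"x":0,"y":0,"z":0,"rx":0,"ry":0,"rz":0}]'
python3 - <<'E'
from h import *
import cv2
plan(B['M']+N*.131-.020*U,RP)
c=read_camera("wrist"); cv2.imwrite("pics/wrist5.png",c["frame"][:,:,::-1]); 
c=read_camera("side"); f=c["frame"][100:250,250:430,::-1]; cv2.imwrite("pics/side5.png",cv2.resize(f,None,fx=4,fy=4))
E
```

```text
time: 9.0
eef_pos: [0.4532, 0.1125, 0.2234]
tcp_rot: [0.685, 0.666, 0.206, 0.211]
contact_force: [-0.9, 0.2, -0.3]
opening: 0.999
time: 9.25
eef_pos: [0.4619, 0.1139, 0.2202]
tcp_rot: [0.685, 0.666, 0.206, 0.211]
contact_force: [0.4, -0.1, 0.3]
opening: 1.002
rot [-0.68  0.06 -0.1 ] then shift mm [-0.1 -4.3  5.6] | shift in present axes [-0.1 -4.3  5.6]
```

View pics/wrist5.png

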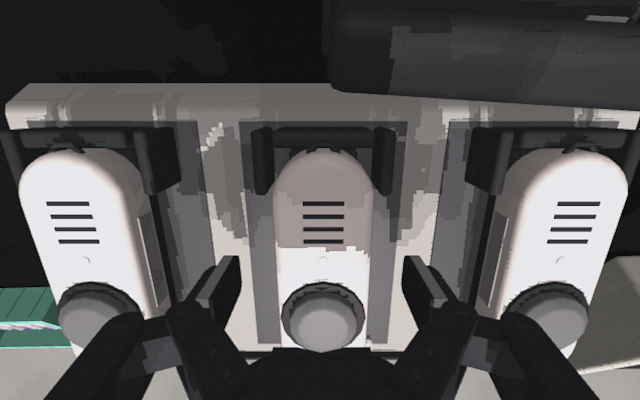

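View pics/side5.png

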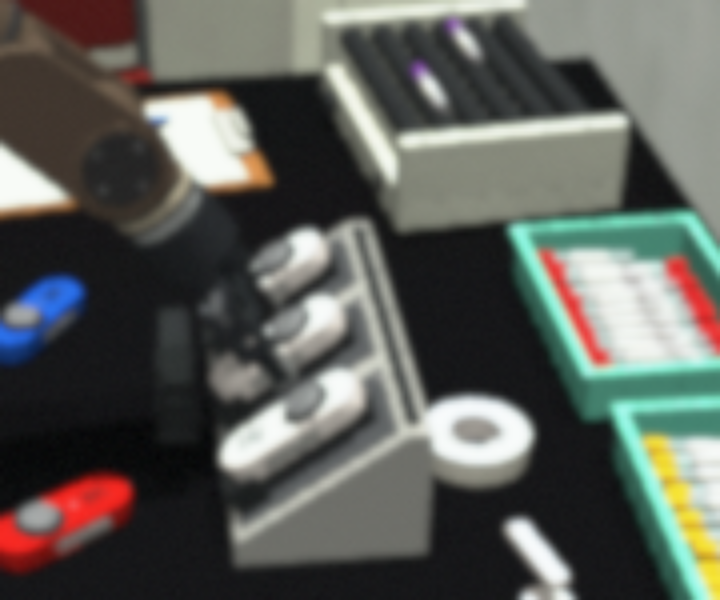

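```bash
python3 -c "
from h import *
print(get_state()['qpos'],get_state()['time'],RP.inv().apply(get_state()['contact_force']))"
```

```text
[ 0.03422827  0.02797703  2.27990477 -0.14638824  0.23778112 -1.37778462] 9.35 [-0.16330525 -0.17716984 -0.47520797]
```

Joint 5 hit its lower limit (0.24), so the tool can't go deeper at 35°. I back off, tilt 10° towards vertical and grasp 6 mm nearer the button.

```bash
cat >> h.py <<'E'
def tilt(deg,yaw=YAW):
    a=np.radians(deg); Z=Ro.from_euler('z',yaw).as_matrix()
    return Rt(Z@np.array([0,1.,0]),Z@np.array([np.sin(a),0,-np.cos(a)]))
E
python3 -m jog '[{"grip":0,"x":0,"y":-4,"z":-15,"rx":0,"ry":0,"rz":0},{"grip":0,"x":0,"y":0,"z":-15,"rx":0,"ry":0,"rz":0},{"grip":0,"x":0,"y":0,"z":0,"rx":0,"ry":0,"rz":0}]'
python3 -c "
from h import *
R=tilt(25); C=B['M']-.024*N-.014*U
z=R.as_matrix()[:,2]
plan(C-z*.155+.03*N,R); plan(C-z*.155,R);print(get_state()['qpos'])"
```

```text
time: 9.6
eef_pos: [0.4408, 0.1151, 0.2443]
tcp_rot: [0.684, 0.666, 0.207, 0.212]
contact_force: [0.9, -0.3, 0.8]
opening: 1.002
rot [ 9.49 -0.   -0.04] then shift mm [-0.7 33.3  4.1] | shift in present axes [-0.7 32.2  9.6]
rot [ 9.49 -0.   -0.04] then shift mm [-0.7 38.6 33.7] | shift in present axes [-0.7 32.5 39.6]
[ 0.03814343 -0.06964409  2.318934   -0.12501336  0.2933745  -1.3977657 ]
```

```bash

python3 -m jog '[{"grip":0,"x":0,"y":11,"z":2,"rx":3.2,"ry":0,"rz":0},{"grip":0,"x":0,"y":11,"z":2,"rx":3.2,"ry":0,"rz":0},{"grip":0,"x":-0.7,"y":11,"z":1.5,"rx":3.1,"ry":0,"rz":0},{"grip":0,"x":0,"y":0,"z":0,"rx":0,"ry":0,"rz":0}]'
python3 -c "
from h import *
R=tilt(25); C=B['M']-.024*N-.014*U
z=R.as_matrix()[:,2]
plan(C-z*.155+.03*N,R); plan(C-z*.155,R);print(get_state()['qpos'])"
```

```text
time: 9.93
eef_pos: [0.4744, 0.1131, 0.2565]
tcp_rot: [0.7, 0.681, 0.151, 0.155]
contact_force: [0.6, -0.2, 0.5]
opening: 0.999
rot [ 0.01  0.02 -0.09] then shift mm [ 0.3 -2.3  0.9] | shift in present axes [ 0.3 -2.3  0.9]
rot [ 0.01  0.02 -0.09] then shift mm [ 0.3  2.9 30.4] | shift in present axes [ 0.4  2.9 30.4]
[ 0.02938816 -0.00379785  2.21374184 -0.04942953  0.49630458 -1.47586888]
```

```bash

python3 -m jog '[{"grip":0,"x":0,"y":1.5,"z":12,"rx":0,"ry":0,"rz":0},{"grip":0,"x":0,"y":1.5,"z":11,"rx":0,"ry":0,"rz":0},{"grip":0,"x":0,"y":0,"z":5,"rx":0,"ry":0,"rz":0},{"grip":0,"x":0,"y":0,"z":2,"rx":0,"ry":0,"rz":0},{"grip":0,"x":0,"y":0,"z":0,"rx":0,"ry":0,"rz":0}]'
python3 - <<'E'
from h import *
import cv2
R=tilt(25); C=B['M']-.024*N-.014*U
z=R.as_matrix()[:,2]
plan(C-z*.155,R);print(get_state()['qpos'])
c=read_camera("wrist"); cv2.imwrite("pics/wrist6.png",c["frame"][:,:,::-1]); 
E
```

```text
time: 10.35
eef_pos: [0.487, 0.1128, 0.2278]
tcp_rot: [0.7, 0.681, 0.149, 0.153]
contact_force: [0.3, -0.2, 0.6]
opening: 0.996
rot [-0.3   0.03 -0.07] then shift mm [ 0.3  3.6 -0.8] | shift in present axes [ 0.3  3.6 -0.9]
[ 0.02801017  0.07746417  2.19482977 -0.05384639  0.43930194 -1.47218964]
```

View pics/wrist6.png

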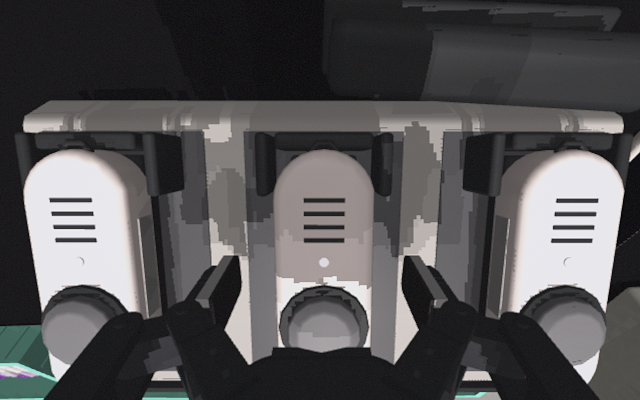

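Pads are beside the handset just below the button, with the neighbours clear. Close.

```bash

python3 -m jog '[{"grip":0.3,"x":0,"y":1,"z":0,"rx":0,"ry":0,"rz":0},{"grip":0.5,"x":0,"y":0,"z":0,"rx":0,"ry":0,"rz":0},{"grip":0.8,"x":0,"y":0,"z":0,"rx":0,"ry":0,"rz":0},{"grip":0.8,"x":0,"y":0,"z":0,"rx":0,"ry":0,"rz":0},{"grip":0.8,"x":0,"y":0,"z":0,"rx":0,"ry":0,"rz":0},{"grip":0.8,"x":0,"y":0,"z":0,"rx":0,"ry":0,"rz":0}]' 50
python3 - <<'E'
from h import *
import cv2
c=read_camera("wrist"); cv2.imwrite("pics/wrist7.png",c["frame"][:,:,::-1]); 
c=read_camera("side"); f=c["frame"][100:250,250:430,::-1]; cv2.imwrite("pics/side7.png",cv2.resize(f,None,fx=4,fy=4))
p,r=pose(); print("N in tool axes",r.inv().apply(N).round(3),"world z",r.inv().apply([0,0,1]).round(3))
E
```

```text
time: 10.9
eef_pos: [0.4885, 0.1129, 0.2298]
tcp_rot: [0.7, 0.681, 0.15, 0.154]
contact_force: [-4.6, 0.1, 6.1]
opening: 0.534
N in tool axes [-0.    -0.177 -0.984] world z [ 0.     0.42  -0.908]
```

View pics/wrist7.png

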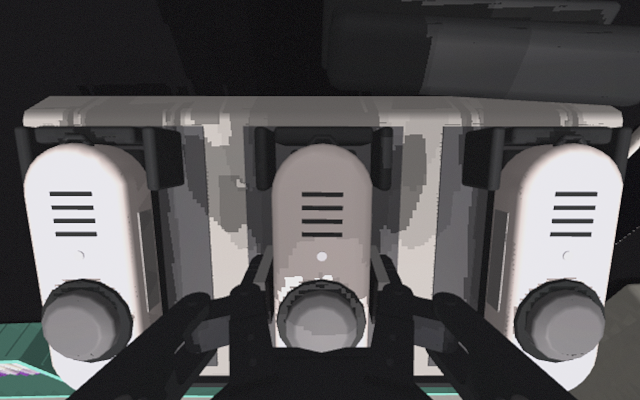

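View pics/side7.png

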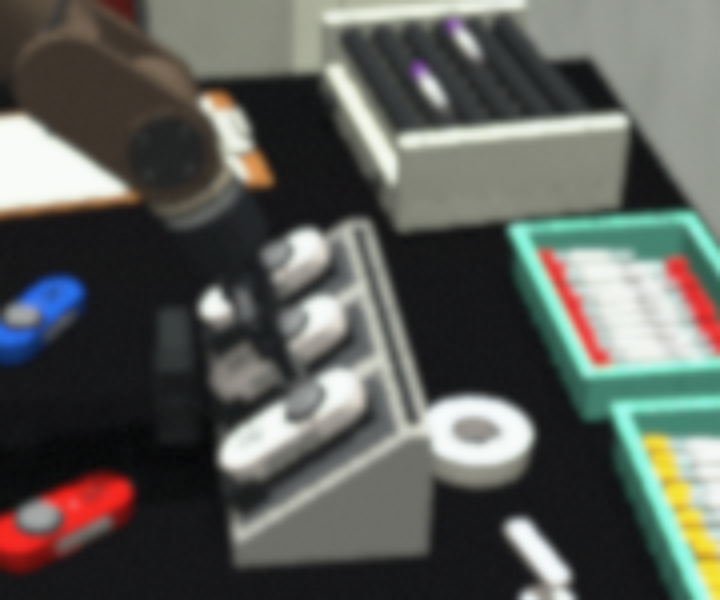

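Gripped: opening 45 mm matches the handset width. Lift straight off the slope.

```bash

python3 -m jog '[{"grip":0.8,"x":0,"y":-0.7,"z":-4,"rx":0,"ry":0,"rz":0},{"grip":0.8,"x":0,"y":-1.2,"z":-7,"rx":0,"ry":0,"rz":0},{"grip":0.8,"x":0,"y":-1.8,"z":-10,"rx":0,"ry":0,"rz":0},{"grip":0.8,"x":0,"y":-2.1,"z":-12,"rx":0,"ry":0,"rz":0},{"grip":0.8,"x":0,"y":-2.1,"z":-12,"rx":0,"ry":0,"rz":0},{"grip":0.8,"x":0,"y":0,"z":0,"rx":0,"ry":0,"rz":0}]' 50
python3 - <<'E'
from h import *
import cv2
c=read_camera("wrist"); cv2.imwrite("pics/wrist8.png",c["frame"][:,:,::-1]); 
c=read_camera("side"); f=c["frame"][100:250,250:430,::-1]; cv2.imwrite("pics/side8.png",cv2.resize(f,None,fx=4,fy=4))
p,r=pose(); print("world z",r.inv().apply([0,0,1]).round(3),get_state()['qpos'])
E
```

```text
time: 11.5
eef_pos: [0.4616, 0.1137, 0.2678]
tcp_rot: [0.7, 0.681, 0.15, 0.154]
contact_force: [0.1, -0.1, -0.8]
opening: 0.529
world z [ 0.     0.419 -0.908] [ 0.03118232 -0.04989016  2.23593528 -0.04834381  0.52462473 -1.47630663]
```

View pics/wrist8.png

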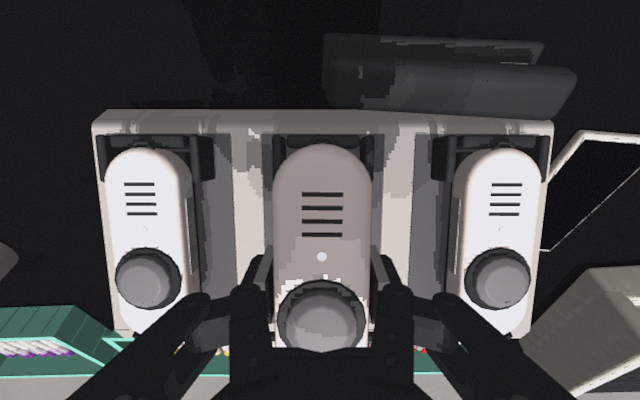

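View pics/side8.png

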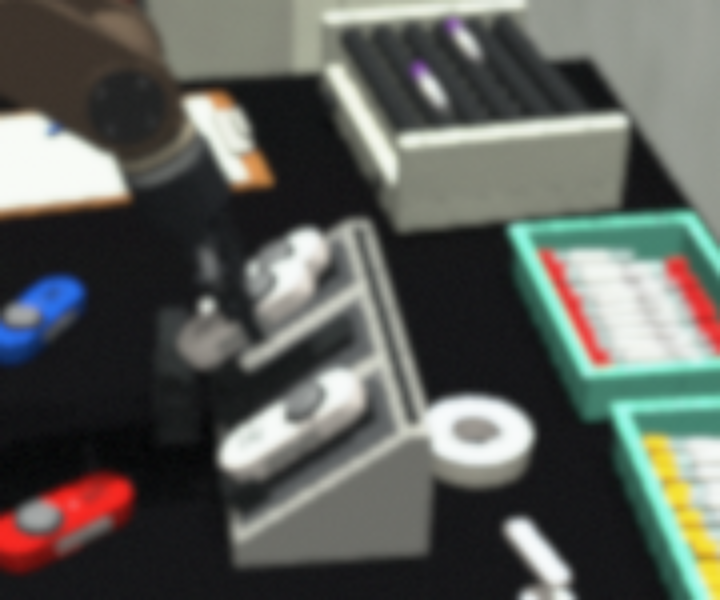

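The handset is held and off the slope, and both good ones are still seated. Raise it, then plan the turn to level and the trip to the tray.

```bash

python3 -m jog '[{"grip":0.8,"x":0,"y":10,"z":-21,"rx":0,"ry":0,"rz":0},{"grip":0.8,"x":0,"y":12,"z":-26,"rx":0,"ry":0,"rz":0},{"grip":0.8,"x":0,"y":12,"z":-26,"rx":0,"ry":0,"rz":0},{"grip":0.8,"x":0,"y":8,"z":-17,"rx":0,"ry":0,"rz":0},{"grip":0.8,"x":0,"y":0,"z":0,"rx":0,"ry":0,"rz":0}]' 50
cat >> h.py <<'E'
Rg=Ro.from_quat([0.7,0.681,0.15,0.154]); pg=np.array([.4885,.1129,.2298])
Ct=Rg.inv().apply(B['M']-.024*N-.020*U-pg)   # handset centre in tool
Rh=Rg.inv()*Ro.from_matrix(np.stack([U,Yr,N],1)) # handset axes in tool
TY=np.radians(11.4)
RT=Ro.from_euler('z',TY)*Rh.inv()   # tool pose with handset level
TC=np.array([.499,-.355,.016])
def tgt(h): return TC+[0,0,h]-RT.apply(Ct)
E
python3 -c "
from h import *
print(Ct,tgt(.1),RT.as_matrix()[:,2]);plan(tgt(.12),RT);print(get_state()['qpos'])"
```

```text
time: 12.02
eef_pos: [0.4643, 0.1135, 0.3704]
tcp_rot: [0.699, 0.681, 0.153, 0.157]
contact_force: [0.4, 0.1, -1.5]
opening: 0.534
[ 0.00027245 -0.00404344  0.1563805 ] [ 0.53000888 -0.34894226  0.26920913] [-0.1729925  -0.03546158 -0.98428455]
rot [ 35.3    1.63 -12.94] then shift mm [-466.3  -11.3   85. ] | shift in present axes [-460.6   36.1  106.6]
[ 0.03097303 -0.19763838  2.15633989 -0.03570182  0.74251817 -1.49199321]
```

```bash

python3 -m jog '[{"grip":0.8,"x":0,"y":0,"z":0,"rx":5.88,"ry":0.27,"rz":-2.16},{"grip":0.8,"x":0,"y":0,"z":0,"rx":5.88,"ry":0.27,"rz":-2.16},{"grip":0.8,"x":0,"y":0,"z":0,"rx":5.88,"ry":0.27,"rz":-2.16},{"grip":0.8,"x":0,"y":0,"z":0,"rx":5.88,"ry":0.27,"rz":-2.16},{"grip":0.8,"x":0,"y":0,"z":0,"rx":5.88,"ry":0.27,"rz":-2.16},{"grip":0.8,"x":0,"y":0,"z":0,"rx":5.88,"ry":0.27,"rz":-2.16},{"grip":0.8,"x":0,"y":0,"z":0,"rx":0,"ry":0,"rz":0}]' 50
python3 -c "
from h import *
plan(tgt(.12),RT);print(get_state()['qpos'])"
python3 -m jog '[{"grip":0.8,"x":-30,"y":0,"z":0,"rx":0,"ry":0,"rz":0},{"grip":0.8,"x":-30,"y":0,"z":0,"rx":0,"ry":0,"rz":0},{"grip":0.8,"x":-30,"y":0,"z":0,"rx":0,"ry":0,"rz":0},{"grip":0.8,"x":-30,"y":0,"z":0,"rx":0,"ry":0,"rz":0},{"grip":0.8,"x":-30,"y":0,"z":0,"rx":0,"ry":0,"rz":0},{"grip":0.8,"x":-30,"y":0,"z":0,"rx":0,"ry":0,"rz":0},{"grip":0.8,"x":-30,"y":0,"z":0,"rx":0,"ry":0,"rz":0},{"grip":0.8,"x":-30,"y":0,"z":0,"rx":0,"ry":0,"rz":0}]' 50
python3 -c "
from h import *
plan(tgt(.12),RT);print(get_state()['qpos'])"
```

```text
time: 12.6
eef_pos: [0.4629, 0.1134, 0.3631]
tcp_rot: [0.631, 0.77, -0.074, -0.062]
contact_force: [0.0, 0.2, -1.2]
opening: 0.53
rot [-0.87 -0.12  0.06] then shift mm [-466.4  -11.3   77.5] | shift in present axes [-466.6  -10.6   76.7]
[ 0.03177933 -0.08502401  2.0600884  -0.03110455  1.35700787 -1.72756833]
time: 13.27
eef_pos: [0.5097, -0.1233, 0.3639]
tcp_rot: [0.632, 0.77, -0.071, -0.059]
contact_force: [0.9, 0.4, -1.6]
opening: 0.535
rot [-0.44 -0.07 -0.03] then shift mm [-225.2  -10.7   78. ] | shift in present axes [-225.3  -10.    77.8]
[-0.41541398  0.021639    1.95450976 -0.10917926  1.31914095 -2.14732312]
```

```bash

python3 -m jog '[{"grip":0.8,"x":-30,"y":-1.5,"z":0,"rx":0,"ry":0,"rz":0},{"grip":0.8,"x":-30,"y":-1.5,"z":0,"rx":0,"ry":0,"rz":0},{"grip":0.8,"x":-30,"y":-1.5,"z":0,"rx":0,"ry":0,"rz":0},{"grip":0.8,"x":-30,"y":-1.5,"z":5,"rx":0,"ry":0,"rz":0},{"grip":0.8,"x":-30,"y":-1.5,"z":12,"rx":0,"ry":0,"rz":0},{"grip":0.8,"x":-30,"y":-1.5,"z":15,"rx":0,"ry":0,"rz":0},{"grip":0.8,"x":-30,"y":-1,"z":20,"rx":0,"ry":0,"rz":0},{"grip":0.8,"x":-15,"y":0,"z":20,"rx":0,"ry":0,"rz":0}]' 50
python3 -m jog '[{"grip":0.8,"x":0,"y":0,"z":0,"rx":0,"ry":0,"rz":0}]' 50
python3 - <<'E'
from h import *
import cv2
plan(tgt(.12),RT);print(get_state()['qpos'])
p,r=pose(); H=r*Rh; print("handset z axis",H.as_matrix()[:,2],"centre",p+r.apply(Ct))
c=read_camera("side"); f=c["frame"][180:380,220:460,::-1]; cv2.imwrite("pics/side9.png",cv2.resize(f,None,fx=3,fy=3))
c=read_camera("wrist"); cv2.imwrite("pics/wrist9.png",c["frame"][:,:,::-1]); 
c=read_camera("top"); f=c["frame"][120:300,340:540,::-1]; cv2.imwrite("pics/top9.png",cv2.resize(f,None,fx=3,fy=3))
E
```

```text
time: 13.93
eef_pos: [0.5311, -0.35, 0.2948]
tcp_rot: [0.632, 0.769, -0.072, -0.057]
contact_force: [0.1, 0.5, -1.3]
opening: 0.526
time: 14.02
eef_pos: [0.5294, -0.3491, 0.2898]
tcp_rot: [0.632, 0.769, -0.072, -0.062]
contact_force: [-0.9, 1.3, -2.5]
opening: 0.528
rot [-0.72 -0.4  -0.15] then shift mm [0.  0.7 0.5] | shift in present axes [0.  0.7 0.4]
[-0.72499886  0.33438689  1.74027519 -0.15879069  1.19197662 -2.42159253]
handset z axis [ 0.01365316 -0.00385251  0.99989937] centre [ 0.49626969 -0.35445667  0.13698847]
```

View pics/side9.png

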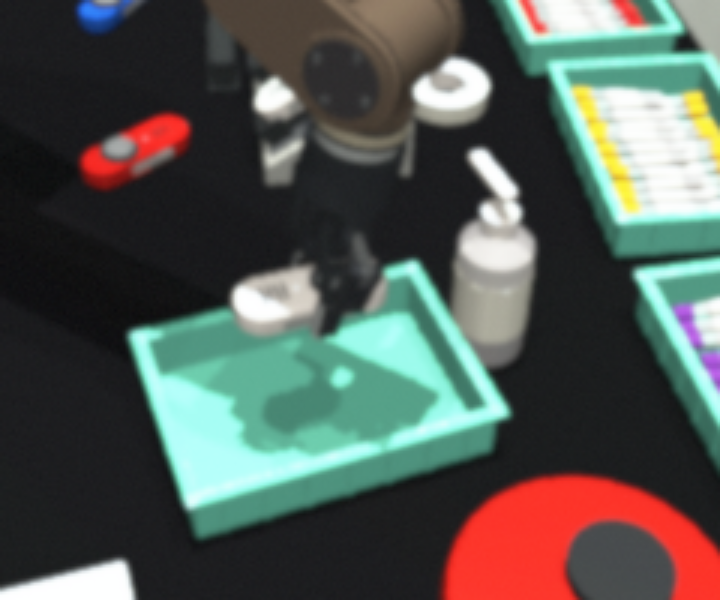

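View pics/wrist9.png

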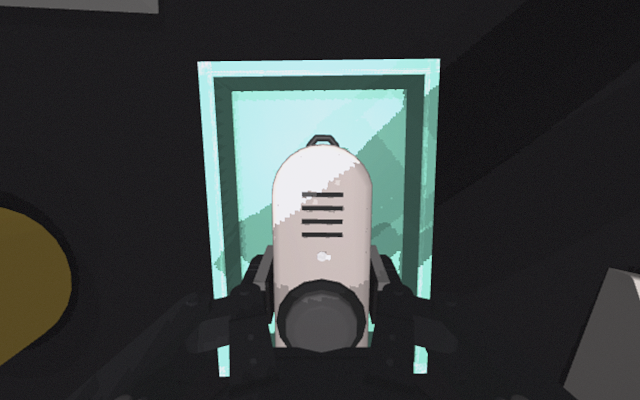

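View pics/top9.png

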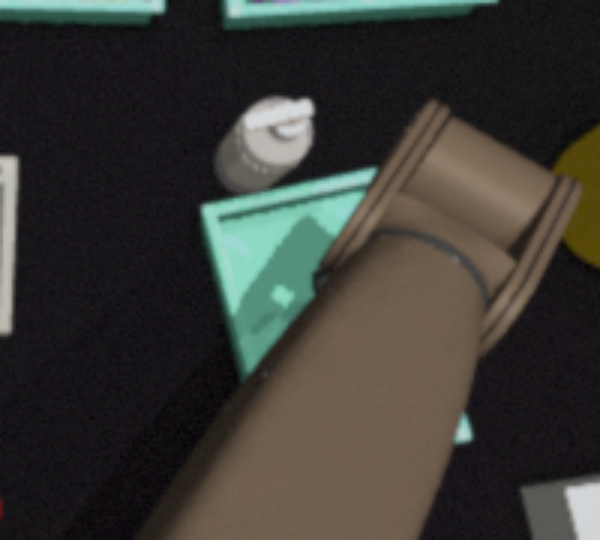

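Handset level over the tray (tilt under 1°) and centred; gel bottle clear. Descend.

```bash
python3 -c "
from h import *
plan(tgt(.02),RT);plan(tgt(.0),RT); p,r=pose(); print(r.inv().apply([0,0,-1]))"
```

```text
rot [-0.5  -0.14  0.  ] then shift mm [ -2.   17.2 105. ] | shift in present axes [ -2.3  18.1 104.8]
rot [-0.5  -0.14  0.  ] then shift mm [ -2.   20.7 124.7] | shift in present axes [ -2.3  21.8 124.5]
[-0.00155934  0.18511496  0.98271563]
```

```bash

python3 -m jog '[{"grip":0.8,"x":-0.5,"y":4,"z":22,"rx":-0.3,"ry":0,"rz":0},{"grip":0.8,"x":-0.5,"y":4,"z":24,"rx":-0.3,"ry":0,"rz":0},{"grip":0.8,"x":0,"y":4,"z":24,"rx":0,"ry":0,"rz":0},{"grip":0.8,"x":0,"y":3,"z":18,"rx":0,"ry":0,"rz":0},{"grip":0.8,"x":0,"y":2,"z":11,"rx":0,"ry":0,"rz":0},{"grip":0.8,"x":0,"y":0.7,"z":4,"rx":0,"ry":0,"rz":0},{"grip":0.8,"x":0,"y":0,"z":0,"rx":0,"ry":0,"rz":0}]' 50
python3 - <<'E'
from h import *
plan(tgt(0),RT);print(get_state()['qpos'],get_state()['contact_force'])
p,r=pose(); H=r*Rh; print("handset z axis",H.as_matrix()[:,2],"centre",p+r.apply(Ct))
E
```

```text
time: 14.75
eef_pos: [0.5309, -0.3473, 0.1922]
tcp_rot: [0.631, 0.771, -0.068, -0.056]
contact_force: [0.2, -0.3, -1.1]
opening: 0.531
rot [ 0.11 -0.07  0.08] then shift mm [-1.4  2.9 22.8] | shift in present axes [-1.4  2.9 22.8]
[-0.72229507  0.46402329  1.77191675 -0.16361535  1.01913607 -2.39774423] [ 0.16697257 -0.28120369 -1.12765662]
handset z axis [-0.0015693  -0.00182774  0.9999971 ] centre [ 0.50012662 -0.35315004  0.03891603]
```

The fingertips may reach below the handset's underside, which would mean a drop on release. I lower gently to find contact and compare heights.

```bash

cat > g.py <<'E'
from h import *
p,r=pose(); s=get_state(); print("t %.2f z %.4f Fz %.2f centre z %.4f"%(s['time'],p[2],s['contact_force'][2],(p+r.apply(Ct))[2]), s['wrist_torque'].round(2))
E
python3 g.py
python3 -m jog '[{"grip":0.8,"x":0,"y":1,"z":4,"rx":0,"ry":0,"rz":0},{"grip":0.8,"x":0,"y":0.5,"z":2,"rx":0,"ry":0,"rz":0}]' >/dev/null; python3 g.py
python3 -m jog '[{"grip":0.8,"x":0,"y":0.4,"z":2,"rx":0,"ry":0,"rz":0}]' >/dev/null; python3 g.py
python3 -m jog '[{"grip":0.8,"x":0,"y":0.2,"z":1,"rx":0,"ry":0,"rz":0}]' >/dev/null; python3 g.py
python3 -m jog '[{"grip":0.8,"x":0,"y":0.2,"z":1,"rx":0,"ry":0,"rz":0}]' >/dev/null; python3 g.py
python3 -m jog '[{"grip":0.8,"x":0,"y":0.2,"z":1,"rx":0,"ry":0,"rz":0}]' >/dev/null; python3 g.py
```

```text
t 14.75 z 0.1922 Fz -1.13 centre z 0.0389 [ 0.07 -0.08  0.03]
t 14.92 z 0.1878 Fz -1.85 centre z 0.0344 [-0.02 -0.15 -0.03]
t 15.00 z 0.1854 Fz -0.35 centre z 0.0320 [-0.02 -0.11 -0.03]
t 15.08 z 0.1837 Fz -1.96 centre z 0.0304 [ 0.03 -0.11  0.11]
t 15.17 z 0.1824 Fz -2.34 centre z 0.0291 [-0.   -0.13 -0.01]
t 15.25 z 0.1813 Fz -1.70 centre z 0.0280 [ 0.04 -0.13  0.01]
```

```bash

python3 -m jog '[{"grip":0.8,"x":0,"y":0.2,"z":1.2,"rx":0,"ry":0,"rz":0}]' >/dev/null; python3 g.py
python3 -m jog '[{"grip":0.8,"x":0,"y":0.2,"z":1.2,"rx":0,"ry":0,"rz":0}]' >/dev/null; python3 g.py
python3 -m jog '[{"grip":0.8,"x":0,"y":0.2,"z":1.2,"rx":0,"ry":0,"rz":0}]' >/dev/null; python3 g.py
python3 -m jog '[{"grip":0.8,"x":0,"y":0.2,"z":1.2,"rx":0,"ry":0,"rz":0}]' >/dev/null; python3 g.py
python3 -m jog '[{"grip":0.8,"x":0,"y":0,"z":0,"rx":0,"ry":0,"rz":0}]' >/dev/null; python3 g.py
python3 - <<'E'
from h import *
import cv2
p,r=pose()
c=read_camera("wrist"); cv2.imwrite("pics/wrist10.png",c["frame"][:,:,::-1])
o=-c["R"].T@c["t"]; print("cam in tool",r.inv().apply(o-p),"cam axes in tool",(c["R"]@r.as_matrix()).round(3))
c=read_camera("side"); f=c["frame"][250:370,250:410,::-1]; cv2.imwrite("pics/side10.png",cv2.resize(f,None,fx=5,fy=5,interpolation=cv2.INTER_CUBIC))
E
```

```text
t 15.33 z 0.1799 Fz -1.69 centre z 0.0266 [ 0.06 -0.13  0.01]
t 15.42 z 0.1785 Fz -1.62 centre z 0.0253 [ 0.02 -0.15 -0.05]
t 15.50 z 0.1773 Fz -1.90 centre z 0.0240 [ 0.02 -0.11 -0.  ]
t 15.58 z 0.1760 Fz -2.13 centre z 0.0227 [ 0.04 -0.13 -0.  ]
t 15.67 z 0.1757 Fz -0.90 centre z 0.0225 [ 0.05 -0.15  0.01]
cam in tool [ 0.00017147 -0.08308337  0.0306026 ] cam axes in tool [[ 1.     0.     0.001]
 [ 0.     0.946 -0.323]
 [-0.001  0.323  0.946]]
```

View pics/wrist10.png

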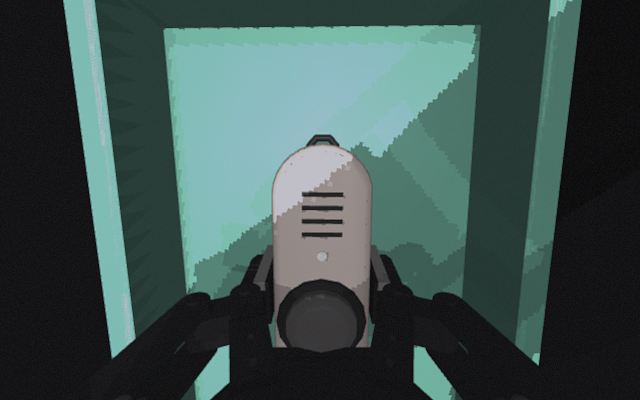

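View pics/side10.png

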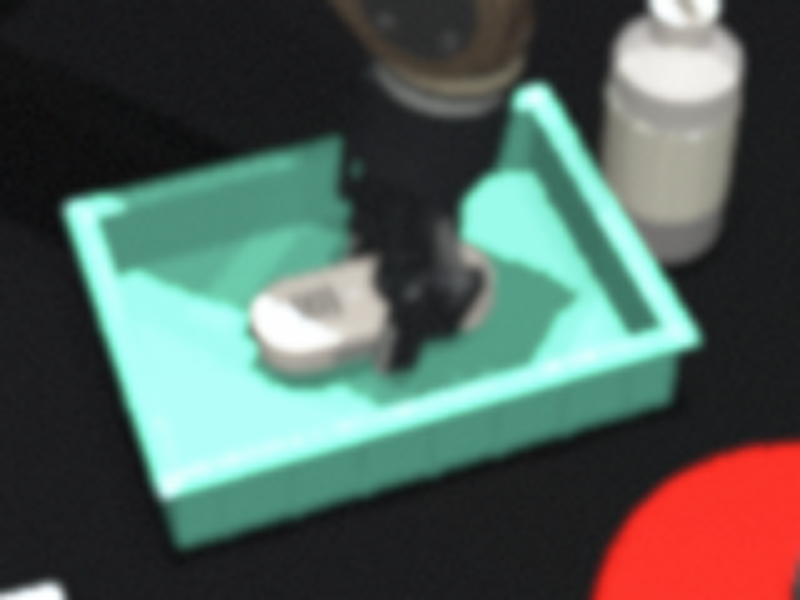

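No contact yet; continue.

```bash

python3 -m jog '[{"grip":0.8,"x":0,"y":0.2,"z":1,"rx":0,"ry":0,"rz":0}]' >/dev/null; python3 g.py
python3 -m jog '[{"grip":0.8,"x":0,"y":0.2,"z":1,"rx":0,"ry":0,"rz":0}]' >/dev/null; python3 g.py
python3 -m jog '[{"grip":0.8,"x":0,"y":0.2,"z":1,"rx":0,"ry":0,"rz":0}]' >/dev/null; python3 g.py
python3 -m jog '[{"grip":0.8,"x":0,"y":0.2,"z":1,"rx":0,"ry":0,"rz":0}]' >/dev/null; python3 g.py
python3 -m jog '[{"grip":0.8,"x":0,"y":0.1,"z":0.6,"rx":0,"ry":0,"rz":0}]' >/dev/null; python3 g.py
```

```text
t 15.85 z 0.1753 Fz -0.63 centre z 0.0221 [-0.01 -0.09 -0.01]
t 15.93 z 0.1742 Fz -1.72 centre z 0.0209 [ 0.04 -0.09  0.  ]
t 16.02 z 0.1738 Fz 5.68 centre z 0.0205 [ 0.32  0.37 -0.11]
t 16.10 z 0.1736 Fz 10.53 centre z 0.0204 [ 0.5   0.61 -0.03]
t 16.18 z 0.1736 Fz 11.83 centre z 0.0204 [ 0.64  0.73 -0.06]
```

```bash
python3 - <<'E'
from h import *
s=get_state(); p,r=pose(); F=s['contact_force']+np.array([0,0,1.4]); M=s['wrist_torque']
print(F,M)
# r x F = M with z fixed at floor: solve x,y
z=.004-p[2]
for Mw in (M-[0,-.12,0],):
    ry=(Mw[0]+z*F[1])/F[2]; rx=(z*F[0]-Mw[1])/F[2]
    pt=p+[rx,ry,z]; print("contact pt",pt,"handset axes rel tool grasp pt",Ro.from_euler('z',-TY).apply(pt-(p+r.apply([0,0,.155]))),"rel centre", Ro.from_euler('z',-TY).apply(pt-(p+r.apply(Ct))))
E
```

```text
[-3.84683917  3.95094557 13.2298778 ] [ 0.63519072  0.7306254  -0.06409614]
contact pt [ 0.51665143 -0.35088981  0.004     ] handset axes rel tool grasp pt [ 0.01210575  0.00018176 -0.01703445] rel centre [ 1.63287272e-02 -9.80711952e-05 -1.63882661e-02]
```

Contact is at the fingertips (12 mm to the +x side of the grasp point, symmetric in y). I estimate the handset's underside gap from its apparent width in the wrist image.

```bash
python3 - <<'E'
from h import *
import cv2
im=read_camera("wrist"); f=im["frame"].astype(int); cv2.imwrite("pics/wrist11.png",cv2.resize(im["frame"][120:350,230:420,::-1],None,fx=3,fy=2.6,interpolation=cv2.INTER_CUBIC))
for row in (180,190,200,210,220,230,240,248):
    w=f[row,:,0].astype(float)-f[row,:,1]  # white vs teal
    print(row,[tuple(f[row,c]) for c in (270,272,273,274,275,276)],[tuple(f[row,c]) for c in (368,370,371,372,373,374)])
E
```

```text
180 [(np.int64(136), np.int64(191), np.int64(185)), (np.int64(135), np.int64(192), np.int64(187)), (np.int64(121), np.int64(162), np.int64(157)), (np.int64(126), np.int64(115), np.int64(114)), (np.int64(174), np.int64(162), np.int64(158)), (np.int64(193), np.int64(183), np.int64(179))] [(np.int64(127), np.int64(119), np.int64(117)), (np.int64(98), np.int64(95), np.int64(94)), (np.int64(79), np.int64(106), np.int64(97)), (np.int64(78), np.int64(122), np.int64(111)), (np.int64(79), np.int64(122), np.int64(111)), (np.int64(79), np.int64(122), np.int64(110))]
190 [(np.int64(133), np.int64(192), np.int64(185)), (np.int64(121), np.int64(120), np.int64(119)), (np.int64(172), np.int64(157), np.int64(155)), (np.int64(192), np.int64(182), np.int64(179)), (np.int64(192), np.int64(189), np.int64(187)), (np.int64(192), np.int64(192), np.int64(196))] [(np.int64(133), np.int64(124), np.int64(122)), (np.int64(127), np.int64(117), np.int64(115)), (np.int64(108), np.int64(103), np.int64(101)), (np.int64(80), np.int64(103), np.int64(95)), (np.int64(78), np.int64(123), np.int64(110)), (np.int64(80), np.
[... 2679 characters left out ...]
, np.int64(94)), (np.int64(76), np.int64(119), np.int64(108)), (np.int64(77), np.int64(118), np.int64(107)), (np.int64(77), np.int64(119), np.int64(108))]
248 [(np.int64(69), np.int64(68), np.int64(68)), (np.int64(72), np.int64(70), np.int64(69)), (np.int64(98), np.int64(93), np.int64(92)), (np.int64(123), np.int64(115), np.int64(114)), (np.int64(129), np.int64(120), np.int64(119)), (np.int64(133), np.int64(124), np.int64(123))] [(np.int64(127), np.int64(118), np.int64(117)), (np.int64(85), np.int64(79), np.int64(78)), (np.int64(67), np.int64(66), np.int64(66)), (np.int64(68), np.int64(67), np.int64(68)), (np.int64(70), np.int64(68), np.int64(68)), (np.int64(69), np.int64(67), np.int64(68))]
```

View pics/wrist11.png

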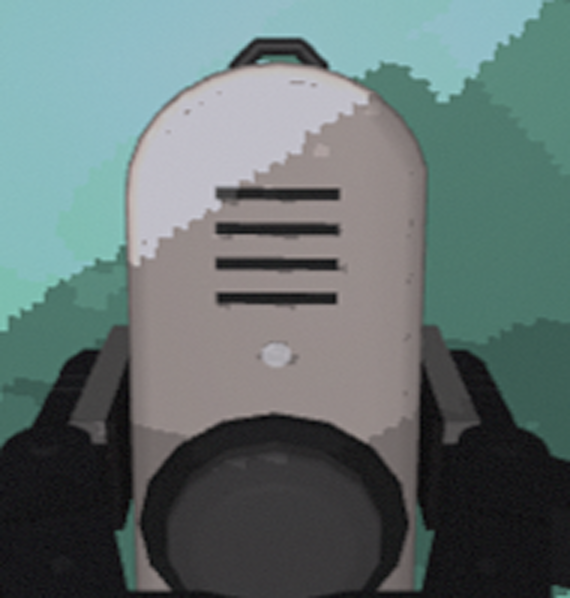

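The geometry, with button contact and shut tips at 173 mm, puts the tips about 7 mm below the handset's underside. Releasing here would be a small drop. There is plenty of time (16 of 64 s), so I take it back to its cradle, regrip about 8 mm shallower, and return. First raise and plan the retrace.

```bash

python3 -m jog '[{"grip":0.8,"x":0,"y":-1,"z":-8,"rx":0,"ry":0,"rz":0},{"grip":0.8,"x":0,"y":-3,"z":-20,"rx":0,"ry":0,"rz":0},{"grip":0.8,"x":0,"y":-5,"z":-30,"rx":0,"ry":0,"rz":0},{"grip":0.8,"x":0,"y":-6,"z":-33,"rx":0,"ry":0,"rz":0},{"grip":0.8,"x":0,"y":-6,"z":-33,"rx":0,"ry":0,"rz":0},{"grip":0.8,"x":0,"y":-6,"z":-33,"rx":0,"ry":0,"rz":0},{"grip":0.8,"x":0,"y":-6,"z":-33,"rx":0,"ry":0,"rz":0},{"grip":0.8,"x":0,"y":0,"z":0,"rx":0,"ry":0,"rz":0}]' 50
python3 -c "
from h import *
p,r=pose(); t=pg+.05*N+[0,0,.09]; print('t-p tool',(r.inv().apply(t-p)*1000).round(1),p,t); plan(t,Rg)"
```

```text
time: 16.9
eef_pos: [0.5332, -0.3489, 0.374]
tcp_rot: [0.632, 0.77, -0.068, -0.048]
contact_force: [1.5, -0.1, 0.8]
opening: 0.533
t-p tool [468.1  20.    4.3] [ 0.53318172 -0.34893172  0.37399531] [0.45983055 0.11363295 0.3607576 ]
rot [-34.14  -1.03  13.09] then shift mm [460.4 -83.7 -24. ] | shift in present axes [468.1  20.    4.3]
```

```bash

python3 -m jog '[{"grip":0.8,"x":31,"y":1.3,"z":0,"rx":0,"ry":0,"rz":0},{"grip":0.8,"x":31,"y":1.3,"z":0,"rx":0,"ry":0,"rz":0},{"grip":0.8,"x":31,"y":1.3,"z":0,"rx":0,"ry":0,"rz":0},{"grip":0.8,"x":31,"y":1.3,"z":0,"rx":0,"ry":0,"rz":0},{"grip":0.8,"x":31,"y":1.3,"z":0,"rx":0,"ry":0,"rz":0},{"grip":0.8,"x":31,"y":1.3,"z":0,"rx":0,"ry":0,"rz":0},{"grip":0.8,"x":31,"y":1.3,"z":0,"rx":0,"ry":0,"rz":0},{"grip":0.8,"x":31,"y":1.3,"z":0,"rx":0,"ry":0,"rz":0}]' 50
python3 -m jog '[{"grip":0.8,"x":31,"y":1.3,"z":0,"rx":0,"ry":0,"rz":0},{"grip":0.8,"x":31,"y":1.3,"z":0,"rx":0,"ry":0,"rz":0},{"grip":0.8,"x":31,"y":1.3,"z":0,"rx":0,"ry":0,"rz":0},{"grip":0.8,"x":31,"y":1.3,"z":0,"rx":0,"ry":0,"rz":0},{"grip":0.8,"x":31,"y":1.3,"z":0,"rx":0,"ry":0,"rz":0},{"grip":0.8,"x":31,"y":1.3,"z":0,"rx":0,"ry":0,"rz":0},{"grip":0.8,"x":31,"y":1,"z":0,"rx":0,"ry":0,"rz":0},{"grip":0.8,"x":0,"y":0,"z":0,"rx":0,"ry":0,"rz":0}]' 50
python3 -c "
from h import *
p,r=pose(); t=pg+.05*N+[0,0,.09]; plan(t,Rg)"
```

```text
time: 17.57
eef_pos: [0.4926, -0.1013, 0.3621]
tcp_rot: [0.632, 0.77, -0.068, -0.056]
contact_force: [0.2, 0.1, -1.0]
opening: 0.529
time: 18.23
eef_pos: [0.4578, 0.1154, 0.3607]
tcp_rot: [0.63, 0.772, -0.067, -0.057]
contact_force: [-0.5, -0.8, -1.7]
opening: 0.529
rot [-34.77  -1.87  13.22] then shift mm [-1.7  1.9  0.8] | shift in present axes [-2.1  1.6 -0.4]
```

```bash

python3 -m jog '[{"grip":0.8,"x":0,"y":0,"z":0,"rx":-5.8,"ry":-0.31,"rz":2.2},{"grip":0.8,"x":0,"y":0,"z":0,"rx":-5.8,"ry":-0.31,"rz":2.2},{"grip":0.8,"x":0,"y":0,"z":0,"rx":-5.8,"ry":-0.31,"rz":2.2},{"grip":0.8,"x":0,"y":0,"z":0,"rx":-5.8,"ry":-0.31,"rz":2.2},{"grip":0.8,"x":0,"y":0,"z":0,"rx":-5.8,"ry":-0.31,"rz":2.2},{"grip":0.8,"x":0,"y":0,"z":0,"rx":-5.8,"ry":-0.31,"rz":2.2},{"grip":0.8,"x":0,"y":0,"z":0,"rx":0,"ry":0,"rz":0}]' 50
python3 -c "
from h import *
p,r=pose(); t=pg+.05*N+[0,0,.09]; plan(t,Rg);plan(pg+.03*N,Rg)"
```

```text
time: 18.82
eef_pos: [0.4586, 0.1114, 0.3606]
tcp_rot: [0.701, 0.679, 0.15, 0.156]
contact_force: [-1.0, 0.2, -2.3]
opening: 0.532
rot [ 0.15  0.25 -0.19] then shift mm [2.3 1.2 0.4] | shift in present axes [2.3 1.2 0.4]
rot [ 0.15  0.25 -0.19] then shift mm [  2.3 -33.1 101.7] | shift in present axes [  2.6 -33.4 101.6]
```

```bash

python3 -m jog '[{"grip":0.8,"x":1.2,"y":-9,"z":20,"rx":0,"ry":0.1,"rz":-0.2},{"grip":0.8,"x":1.1,"y":-10,"z":23,"rx":0,"ry":0.1,"rz":0},{"grip":0.8,"x":0,"y":-10,"z":22,"rx":0,"ry":0,"rz":0},{"grip":0.8,"x":0,"y":-8,"z":17,"rx":0,"ry":0,"rz":0},{"grip":0.8,"x":0,"y":2,"z":10,"rx":0,"ry":0,"rz":0},{"grip":0.8,"x":0,"y":1.5,"z":9,"rx":0,"ry":0,"rz":0},{"grip":0.8,"x":0,"y":0,"z":0,"rx":0,"ry":0,"rz":0},{"grip":0.8,"x":0,"y":0,"z":0,"rx":0,"ry":0,"rz":0}]' 50
python3 - <<'E'
from h import *
import cv2
plan(pg,Rg); plan(pg+.01*N,Rg); print(get_state()['qpos'])
c=read_camera("wrist"); cv2.imwrite("pics/wrist12.png",c["frame"][:,:,::-1])
E
```

```text
time: 19.48
eef_pos: [0.4714, 0.1133, 0.2549]
tcp_rot: [0.7, 0.682, 0.149, 0.154]
contact_force: [-1.0, -0.0, -1.3]
opening: 0.534
rot [-0.12  0.04  0.06] then shift mm [ 0.1  5.  29.9] | shift in present axes [ 0.1  5.1 29.9]
rot [-0.12  0.04  0.06] then shift mm [ 0.   3.3 20.1] | shift in present axes [ 0.1  3.3 20.1]
[ 0.03018124 -0.00705494  2.22022319 -0.0514639   0.49845818 -1.47422909]
```

View pics/wrist12.png

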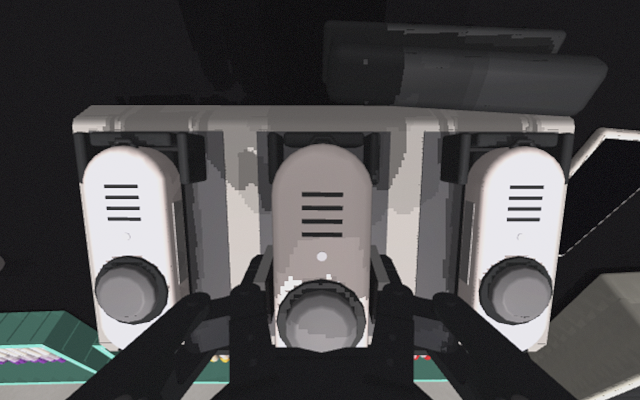

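Aligned above its cradle. Go in, biased about 1 mm up-slope off the lip.

```bash

python3 -m jog '[{"grip":0.8,"x":0,"y":2.2,"z":10,"rx":0,"ry":0,"rz":0},{"grip":0.8,"x":0,"y":2.2,"z":10,"rx":0,"ry":0,"rz":0},{"grip":0.8,"x":0,"y":1,"z":4,"rx":0,"ry":0,"rz":0},{"grip":0.8,"x":0,"y":0,"z":0,"rx":0,"ry":0,"rz":0}]' >/dev/null
cat > k.py <<'E'
from h import *
s=get_state(); print("t %.2f F_N %.2f F_U %.2f"%(s['time'],s['contact_force']@N,s['contact_force']@U)); plan(pg,Rg)
E
python3 k.py
python3 -m jog '[{"grip":0.8,"x":0,"y":0.2,"z":1.5,"rx":0,"ry":0,"rz":0}]' >/dev/null; python3 k.py
python3 -m jog '[{"grip":0.8,"x":0,"y":0.2,"z":1.5,"rx":0,"ry":0,"rz":0}]' >/dev/null; python3 k.py
```

```text
t 19.87 F_N -1.77 F_U -0.71
rot [0.02 0.02 0.05] then shift mm [-0.1 -0.8  6.4] | shift in present axes [-0.1 -0.8  6.4]
t 19.95 F_N -0.74 F_U -0.42
rot [0.09 0.02 0.05] then shift mm [-0.2 -1.1  5.4] | shift in present axes [-0.2 -1.1  5.4]
t 20.03 F_N -1.32 F_U -0.53
rot [0.12 0.01 0.05] then shift mm [-0.3 -1.3  4. ] | shift in present axes [-0.3 -1.3  4. ]
```

```bash

python3 -m jog '[{"grip":0.8,"x":0,"y":0.2,"z":1.5,"rx":0,"ry":0,"rz":0}]' >/dev/null; python3 k.py
python3 -m jog '[{"grip":0.8,"x":0,"y":0,"z":1,"rx":0,"ry":0,"rz":0}]' >/dev/null; python3 k.py
python3 -m jog '[{"grip":0.8,"x":0,"y":0,"z":1,"rx":0,"ry":0,"rz":0}]' >/dev/null; python3 k.py
python3 -m jog '[{"grip":0.8,"x":0,"y":-0.2,"z":0.8,"rx":0,"ry":0,"rz":0}]' >/dev/null; python3 k.py
python3 -m jog '[{"grip":0.8,"x":0,"y":-0.2,"z":0.5,"rx":0,"ry":0,"rz":0}]' >/dev/null; python3 k.py
```

```text
t 20.12 F_N -0.95 F_U -0.58
rot [0.12 0.01 0.05] then shift mm [-0.3 -1.5  2.4] | shift in present axes [-0.3 -1.5  2.4]
t 20.20 F_N -1.98 F_U -0.63
rot [0.1  0.01 0.04] then shift mm [-0.3 -1.4  1.2] | shift in present axes [-0.3 -1.4  1.1]
t 20.28 F_N 21.36 F_U -2.40
rot [0.07 0.02 0.05] then shift mm [-0.3 -1.4  0.3] | shift in present axes [-0.3 -1.4  0.3]
t 20.37 F_N 24.02 F_U -3.26
rot [-0.    0.03  0.05] then shift mm [-0.3 -1.6  0.3] | shift in present axes [-0.3 -1.6  0.3]
t 20.45 F_N 25.30 F_U -2.11
rot [-0.    0.03  0.06] then shift mm [-0.3 -1.6  0.3] | shift in present axes [-0.3 -1.6  0.3]
```

The handset is seated on its pedestal. Open, raise 9 mm along the normal and regrip.

```bash

python3 -m jog '[{"grip":0.8,"x":0,"y":0,"z":-1.5,"rx":0,"ry":0,"rz":0},{"grip":0.3,"x":0,"y":0,"z":0,"rx":0,"ry":0,"rz":0},{"grip":0.2,"x":0,"y":0,"z":0,"rx":0,"ry":0,"rz":0},{"grip":0.2,"x":0,"y":-1.5,"z":-4,"rx":0,"ry":0,"rz":0},{"grip":0.2,"x":0,"y":-1.5,"z":-4.2,"rx":0,"ry":0,"rz":0},{"grip":0.2,"x":0,"y":0,"z":0,"rx":0,"ry":0,"rz":0}]' 50; python3 k.py
python3 - <<'E'
from h import *
import cv2
c=read_camera("wrist"); cv2.imwrite("pics/wrist13.png",c["frame"][:,:,::-1])
E
```

```text
time: 20.95
eef_pos: [0.4828, 0.1134, 0.237]
tcp_rot: [0.7, 0.681, 0.151, 0.155]
contact_force: [0.5, 0.0, 0.6]
opening: 0.803
t 20.95 F_N 0.22 F_U 0.81
rot [0.11 0.01 0.05] then shift mm [-0.3  2.2  8.9] | shift in present axes [-0.3  2.2  8.9]
```

View pics/wrist13.png

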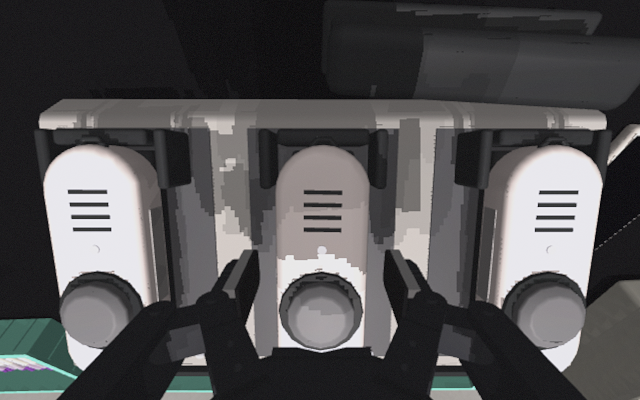

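```bash

python3 -m jog '[{"grip":0.5,"x":0,"y":0,"z":0,"rx":0,"ry":0,"rz":0},{"grip":0.8,"x":0,"y":0,"z":0,"rx":0,"ry":0,"rz":0},{"grip":0.8,"x":0,"y":0,"z":0,"rx":0,"ry":0,"rz":0},{"grip":0.8,"x":0,"y":0,"z":0,"rx":0,"ry":0,"rz":0},{"grip":0.8,"x":0,"y":0,"z":0,"rx":0,"ry":0,"rz":0}]' 60; python3 k.py
python3 - <<'E'
from h import *
import cv2
p,r=pose(); print(p,r.as_quat())
c=read_camera("wrist"); cv2.imwrite("pics/wrist14.png",c["frame"][:,:,::-1])
E
```

```text
time: 21.42
eef_pos: [0.4831, 0.1134, 0.2369]
tcp_rot: [0.7, 0.681, 0.15, 0.154]
contact_force: [-4.1, -0.7, 5.1]
opening: 0.526
t 21.42 F_N 6.49 F_U -0.42
rot [0.06 0.01 0.02] then shift mm [-0.3  2.   8.7] | shift in present axes [-0.3  1.9  8.7]
[0.48306369 0.11335044 0.23691278] [0.69983853 0.68101444 0.15027932 0.15447165]
```

View pics/wrist14.png

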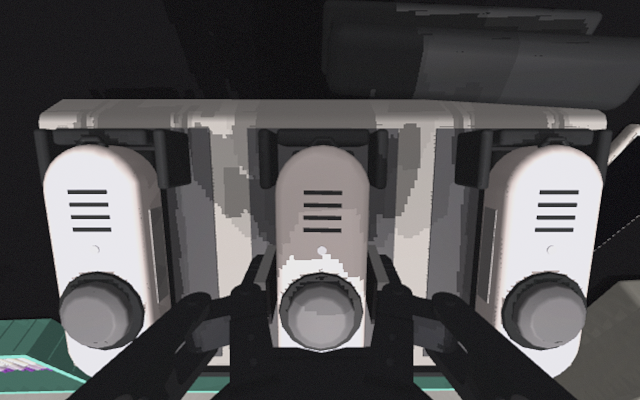

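Gripped again at 45 mm, shallower. The force along the normal when closing is just the pads' forward swing pressing the handset onto its pedestal. Lift.

```bash

python3 -m jog '[{"grip":0.8,"x":0,"y":-0.7,"z":-4,"rx":0,"ry":0,"rz":0},{"grip":0.8,"x":0,"y":-1.2,"z":-7,"rx":0,"ry":0,"rz":0},{"grip":0.8,"x":0,"y":-1.8,"z":-10,"rx":0,"ry":0,"rz":0},{"grip":0.8,"x":0,"y":-2.1,"z":-12,"rx":0,"ry":0,"rz":0},{"grip":0.8,"x":0,"y":-1.5,"z":-8,"rx":0,"ry":0,"rz":0},{"grip":0.8,"x":0,"y":9,"z":-20,"rx":0,"ry":0,"rz":0},{"grip":0.8,"x":0,"y":11,"z":-25,"rx":0,"ry":0,"rz":0},{"grip":0.8,"x":0,"y":11,"z":-24,"rx":0,"ry":0,"rz":0}]' 60
python3 -m jog '[{"grip":0.8,"x":0,"y":4,"z":-8,"rx":0,"ry":0,"rz":0},{"grip":0.8,"x":0,"y":0,"z":0,"rx":0,"ry":0,"rz":0}]'
cat >> h.py <<'E'
Rg=Ro.from_quat([.69984,.68101,.15028,.15447]); pg=np.array([.48306,.11335,.23691])
Ct=Rg.inv().apply(B['M']-.021*N-.020*U-pg)
Rh=Rg.inv()*Ro.from_matrix(np.stack([U,Yr,N],1)); RT=Ro.from_euler('z',TY)*Rh.inv()
E
python3 - <<'E'
from h import *
import cv2
print(Ct); plan(tgt(.12),RT)
c=read_camera("wrist"); cv2.imwrite("pics/wrist15.png",c["frame"][:,:,::-1])
E
```

```text
time: 22.13
eef_pos: [0.4572, 0.114, 0.3463]
tcp_rot: [0.7, 0.681, 0.149, 0.154]
contact_force: [0.6, 0.3, -1.4]
opening: 0.524
time: 22.3
eef_pos: [0.459, 0.1141, 0.3583]
tcp_rot: [0.699, 0.681, 0.153, 0.157]
contact_force: [0.7, -0.8, -0.6]
opening: 0.527
[ 2.67553864e-07 -2.78827874e-03  1.62166082e-01]
rot [ 35.23   1.66 -12.96] then shift mm [-467.5  -10.2   66.5] | shift in present axes [-460.7   48.    92.5]
```

View pics/wrist15.png

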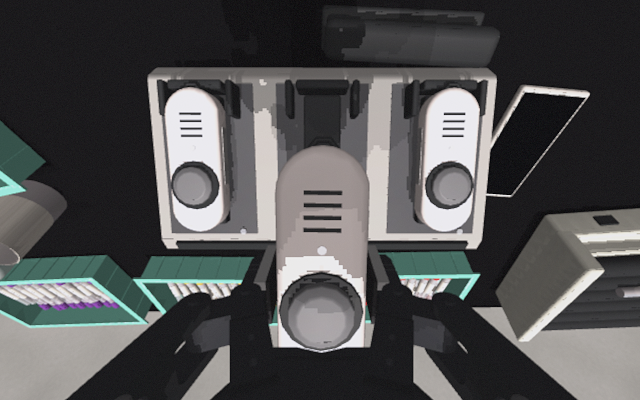

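Held well, both good handsets seated. Level and carry.

```bash

python3 -m jog '[{"grip":0.8,"x":0,"y":0,"z":0,"rx":5.88,"ry":0.27,"rz":-2.16},{"grip":0.8,"x":0,"y":0,"z":0,"rx":5.88,"ry":0.27,"rz":-2.16},{"grip":0.8,"x":0,"y":0,"z":0,"rx":5.88,"ry":0.27,"rz":-2.16},{"grip":0.8,"x":0,"y":0,"z":0,"rx":5.88,"ry":0.27,"rz":-2.16},{"grip":0.8,"x":0,"y":0,"z":0,"rx":5.88,"ry":0.27,"rz":-2.16},{"grip":0.8,"x":0,"y":0,"z":0,"rx":5.88,"ry":0.27,"rz":-2.16},{"grip":0.8,"x":0,"y":0,"z":0,"rx":0,"ry":0,"rz":0}]' 60
python3 -m jog '[{"grip":0.8,"x":-30,"y":0,"z":0,"rx":0,"ry":0,"rz":0},{"grip":0.8,"x":-30,"y":0,"z":0,"rx":0,"ry":0,"rz":0},{"grip":0.8,"x":-30,"y":0,"z":0,"rx":0,"ry":0,"rz":0},{"grip":0.8,"x":-30,"y":0,"z":0,"rx":0,"ry":0,"rz":0},{"grip":0.8,"x":-30,"y":0,"z":0,"rx":0,"ry":0,"rz":0},{"grip":0.8,"x":-30,"y":0,"z":0,"rx":0,"ry":0,"rz":0},{"grip":0.8,"x":-30,"y":0,"z":0,"rx":0,"ry":0,"rz":0},{"grip":0.8,"x":-30,"y":0,"z":0,"rx":0,"ry":0,"rz":0}]' 60
python3 -c "
from h import *
plan(tgt(.12),RT)"
```

```text
time: 22.93
eef_pos: [0.4582, 0.1139, 0.3521]
tcp_rot: [0.631, 0.77, -0.074, -0.061]
contact_force: [-0.4, 0.6, -1.9]
opening: 0.526
time: 23.6
eef_pos: [0.5051, -0.1226, 0.3532]
tcp_rot: [0.632, 0.77, -0.071, -0.058]
contact_force: [0.8, -0.1, -1.4]
opening: 0.525
rot [-0.41 -0.06 -0.06] then shift mm [-226.4   -9.9   61. ] | shift in present axes [-226.5   -9.2   60.8]
```

```bash

python3 -m jog '[{"grip":0.8,"x":-30,"y":-1.5,"z":0,"rx":0,"ry":0,"rz":0},{"grip":0.8,"x":-30,"y":-1.5,"z":0,"rx":0,"ry":0,"rz":0},{"grip":0.8,"x":-30,"y":-1.5,"z":0,"rx":0,"ry":0,"rz":0},{"grip":0.8,"x":-30,"y":-1.5,"z":5,"rx":0,"ry":0,"rz":0},{"grip":0.8,"x":-30,"y":-1.5,"z":10,"rx":0,"ry":0,"rz":0},{"grip":0.8,"x":-30,"y":-1.5,"z":15,"rx":0,"ry":0,"rz":0},{"grip":0.8,"x":-30,"y":-1,"z":15,"rx":0,"ry":0,"rz":0},{"grip":0.8,"x":-15,"y":0,"z":10,"rx":0,"ry":0,"rz":0}]' 60
python3 -m jog '[{"grip":0.8,"x":0,"y":0,"z":0,"rx":0,"ry":0,"rz":0},{"grip":0.8,"x":0,"y":0,"z":0,"rx":0,"ry":0,"rz":0}]'
python3 - <<'E'
from h import *
import cv2
plan(tgt(.12),RT); plan(tgt(.02),RT)
p,r=pose(); H=r*Rh; print("handset z axis",H.as_matrix()[:,2],"centre",p+r.apply(Ct))
c=read_camera("wrist"); cv2.imwrite("pics/wrist16.png",c["frame"][:,:,::-1]); 
E
```

```text
time: 24.27
eef_pos: [0.5293, -0.3485, 0.2995]
tcp_rot: [0.632, 0.769, -0.071, -0.058]
contact_force: [-0.5, 1.0, -1.6]
opening: 0.532
time: 24.43
eef_pos: [0.5294, -0.346, 0.3002]
tcp_rot: [0.632, 0.769, -0.071, -0.06]
contact_force: [0.6, 0.8, -1.4]
opening: 0.526
rot [-0.51 -0.23 -0.09] then shift mm [-2.6  0.5  5.1] | shift in present axes [-2.7  0.6  5.1]
rot [-0.51 -0.23 -0.09] then shift mm [ -2.5  18.1 103.5] | shift in present axes [ -2.9  19.  103.3]
handset z axis [ 0.0094605  -0.00181508  0.9999536 ] centre [ 0.49734137 -0.35196496  0.14136595]
```

View pics/wrist16.png

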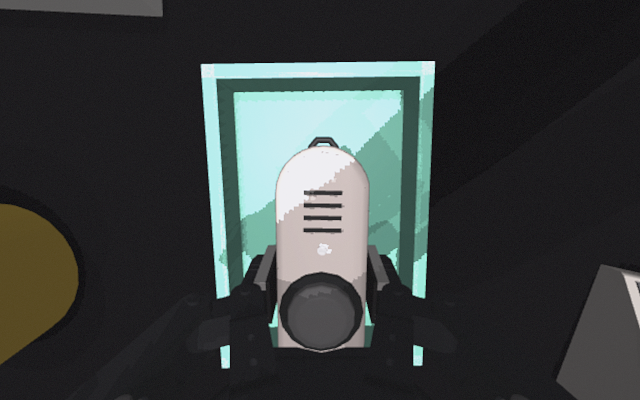

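Handset centred over the tray and level. Descend.

```bash

python3 -m jog '[{"grip":0.8,"x":-1,"y":4,"z":22,"rx":-0.3,"ry":-0.1,"rz":0},{"grip":0.8,"x":-1,"y":4,"z":24,"rx":-0.2,"ry":-0.1,"rz":0},{"grip":0.8,"x":-0.5,"y":4,"z":24,"rx":0,"ry":0,"rz":0},{"grip":0.8,"x":0,"y":4,"z":18,"rx":0,"ry":0,"rz":0},{"grip":0.8,"x":0,"y":2,"z":11,"rx":0,"ry":0,"rz":0},{"grip":0.8,"x":0,"y":1,"z":4,"rx":0,"ry":0,"rz":0},{"grip":0.8,"x":0,"y":0.7,"z":4,"rx":0,"ry":0,"rz":0},{"grip":0.8,"x":0,"y":0,"z":0,"rx":0,"ry":0,"rz":0}]' 60
python3 g.py
python3 -m jog '[{"grip":0.8,"x":0,"y":0.5,"z":3,"rx":0,"ry":0,"rz":0}]' >/dev/null; python3 g.py
python3 -m jog '[{"grip":0.8,"x":0,"y":0.5,"z":3,"rx":0,"ry":0,"rz":0}]' >/dev/null; python3 g.py
python3 -c "
from h import *
p,r=pose(); H=r*Rh; print('handset z axis',H.as_matrix()[:,2],'centre',p+r.apply(Ct))"
```

```text
time: 25.15
eef_pos: [0.5316, -0.3482, 0.1949]
tcp_rot: [0.631, 0.771, -0.069, -0.053]
contact_force: [-0.2, 0.3, -1.3]
opening: 0.532
t 25.15 z 0.1949 Fz -1.27 centre z 0.0357 [ 0.04 -0.12  0.01]
t 25.23 z 0.1933 Fz -1.28 centre z 0.0340 [ 0.01 -0.15 -0.  ]
t 25.32 z 0.1899 Fz -0.61 centre z 0.0306 [ 0.04 -0.15 -0.01]
handset z axis [-0.00439744  0.00484686  0.99997858] centre [ 0.501912   -0.3560928   0.03061641]
```

```bash

python3 -m jog '[{"grip":0.8,"x":0,"y":0.5,"z":3,"rx":0,"ry":0,"rz":0},{"grip":0.8,"x":0,"y":0.5,"z":3,"rx":0,"ry":0,"rz":0}]' >/dev/null; python3 g.py
python3 -m jog '[{"grip":0.8,"x":0,"y":0.4,"z":2,"rx":0,"ry":0,"rz":0}]' >/dev/null; python3 g.py
python3 -m jog '[{"grip":0.8,"x":0,"y":0.2,"z":1.2,"rx":0,"ry":0,"rz":0}]' >/dev/null; python3 g.py
python3 -m jog '[{"grip":0.8,"x":0,"y":0.2,"z":1.2,"rx":0,"ry":0,"rz":0}]' >/dev/null; python3 g.py
python3 -m jog '[{"grip":0.8,"x":0,"y":0.2,"z":1.2,"rx":0,"ry":0,"rz":0}]' >/dev/null; python3 g.py
python3 -m jog '[{"grip":0.8,"x":0,"y":0.2,"z":1,"rx":0,"ry":0,"rz":0}]' >/dev/null; python3 g.py
```

```text
t 25.48 z 0.1825 Fz -1.67 centre z 0.0233 [ 0.09 -0.05  0.03]
t 25.57 z 0.1799 Fz -1.04 centre z 0.0207 [ 0.06 -0.07 -0.03]
t 25.65 z 0.1785 Fz -1.37 centre z 0.0193 [-0.02 -0.14 -0.01]
t 25.73 z 0.1775 Fz -1.02 centre z 0.0183 [ 0.05 -0.08  0.01]
t 25.82 z 0.1764 Fz -0.97 centre z 0.0172 [ 0.03 -0.12  0.03]
t 25.90 z 0.1754 Fz -1.15 centre z 0.0162 [-0.01 -0.15 -0.02]
```

```bash

python3 -m jog '[{"grip":0.8,"x":0,"y":0.1,"z":0.7,"rx":0,"ry":0,"rz":0}]' >/dev/null; python3 g.py
python3 -m jog '[{"grip":0.8,"x":0,"y":0.1,"z":0.7,"rx":0,"ry":0,"rz":0}]' >/dev/null; python3 g.py
python3 -m jog '[{"grip":0.8,"x":0,"y":0.1,"z":0.7,"rx":0,"ry":0,"rz":0}]' >/dev/null; python3 g.py
python3 -m jog '[{"grip":0.8,"x":0,"y":0.1,"z":0.7,"rx":0,"ry":0,"rz":0}]' >/dev/null; python3 g.py
```

```text
t 25.98 z 0.1749 Fz 2.87 centre z 0.0157 [ 0.26  0.07 -0.01]
t 26.07 z 0.1749 Fz 6.27 centre z 0.0157 [ 0.49  0.35 -0.02]
t 26.15 z 0.1749 Fz 9.10 centre z 0.0157 [ 0.66  0.64 -0.07]
t 26.23 z 0.1748 Fz 12.44 centre z 0.0157 [ 0.86  0.84 -0.11]
```

The underside is resting on the tray floor: centre estimate 0.0157 against the 0.016 expected, with contact before tip height. Relieve the push, then open slowly.

```bash

python3 -m jog '[{"grip":0.8,"x":0,"y":-0.3,"z":-1.7,"rx":0,"ry":0,"rz":0},{"grip":0.8,"x":0,"y":0,"z":0,"rx":0,"ry":0,"rz":0}]' >/dev/null; python3 g.py
python3 -m jog '[{"grip":0.4,"x":0,"y":0,"z":0,"rx":0,"ry":0,"rz":0},{"grip":0.3,"x":0,"y":0,"z":0,"rx":0,"ry":0,"rz":0},{"grip":0.1,"x":0,"y":0,"z":0,"rx":0,"ry":0,"rz":0},{"grip":0.1,"x":0,"y":0,"z":0,"rx":0,"ry":0,"rz":0}]'; python3 g.py
python3 - <<'E'
from h import *
import cv2
c=read_camera("wrist"); cv2.imwrite("pics/wrist17.png",c["frame"][:,:,::-1]); 
E
```

```text
t 26.40 z 0.1750 Fz 5.42 centre z 0.0157 [ 0.07 -0.05 -0.01]
time: 26.73
eef_pos: [0.531, -0.3487, 0.1742]
tcp_rot: [0.631, 0.77, -0.069, -0.054]
contact_force: [0.1, 0.8, -0.0]
opening: 0.899
t 26.73 z 0.1742 Fz -0.02 centre z 0.0150 [ 0.02 -0.06  0.  ]
```

View pics/wrist17.png

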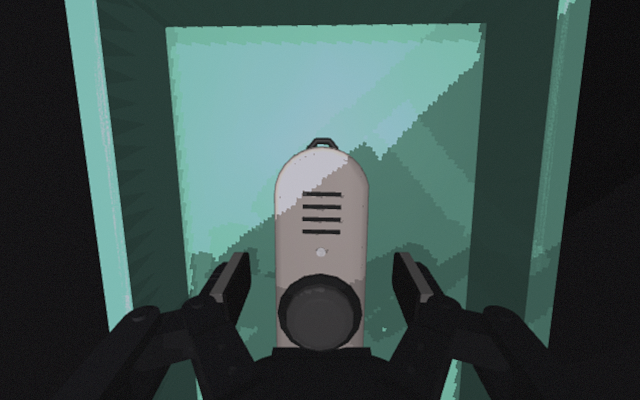

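Released, and the handset did not move. Retract upward and check.

```bash

python3 -m jog '[{"grip":0.1,"x":0,"y":-1.5,"z":-8,"rx":0,"ry":0,"rz":0},{"grip":0.1,"x":0,"y":-3,"z":-18,"rx":0,"ry":0,"rz":0},{"grip":0.1,"x":0,"y":-6,"z":-33,"rx":0,"ry":0,"rz":0},{"grip":0.1,"x":0,"y":-6,"z":-33,"rx":0,"ry":0,"rz":0},{"grip":0.1,"x":0,"y":-6,"z":-33,"rx":0,"ry":0,"rz":0},{"grip":0.1,"x":0,"y":-6,"z":-33,"rx":0,"ry":0,"rz":0}]'
python3 -m jog '[{"grip":0.1,"x":25,"y":-25,"z":0,"rx":0,"ry":0,"rz":0},{"grip":0.1,"x":25,"y":-25,"z":0,"rx":0,"ry":0,"rz":0},{"grip":0.1,"x":25,"y":-25,"z":0,"rx":0,"ry":0,"rz":0},{"grip":0.1,"x":0,"y":0,"z":0,"rx":0,"ry":0,"rz":0},{"grip":0.1,"x":0,"y":0,"z":0,"rx":0,"ry":0,"rz":0},{"grip":0.1,"x":0,"y":0,"z":0,"rx":0,"ry":0,"rz":0}]'
python3 - <<'E'
from h import *
import cv2
for n in("top","side","wrist"):
    c=read_camera(n); cv2.imwrite(f"pics/{n}18.png",c["frame"][:,:,::-1])
print(get_state()['dq'].round(3),get_state()['contact_force'])
E
```

```text
time: 27.28
eef_pos: [0.5302, -0.348, 0.3371]
tcp_rot: [0.631, 0.77, -0.069, -0.054]
contact_force: [0.2, -0.4, 0.0]
opening: 0.898
time: 27.78
eef_pos: [0.4434, -0.2893, 0.3488]
tcp_rot: [0.632, 0.77, -0.069, -0.053]
contact_force: [-0.3, 0.6, -0.7]
opening: 0.9
[0.003 0.009 0.003 0.001 0.001 0.001] [-0.40854622  0.27297016  0.30957533]
```

View pics/top18.png

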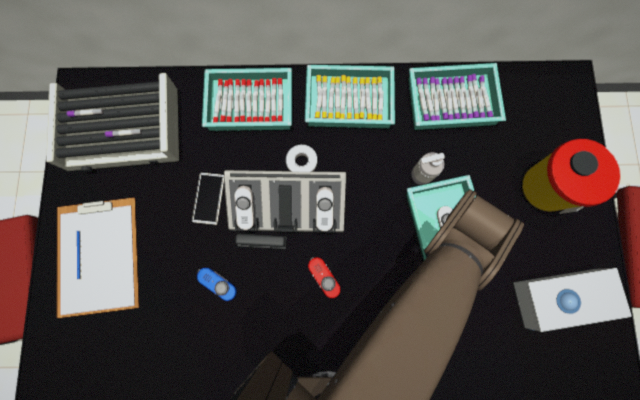

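View pics/side18.png

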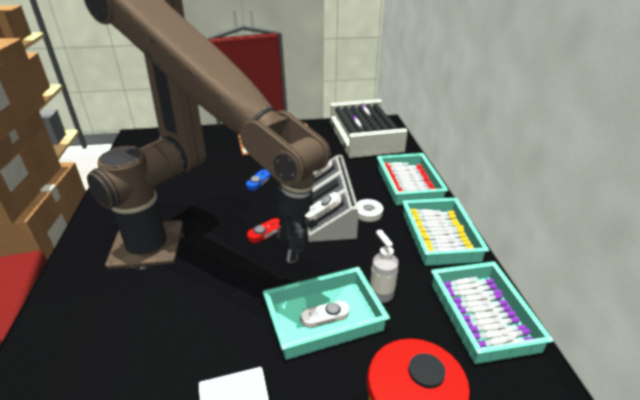

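View pics/wrist18.png

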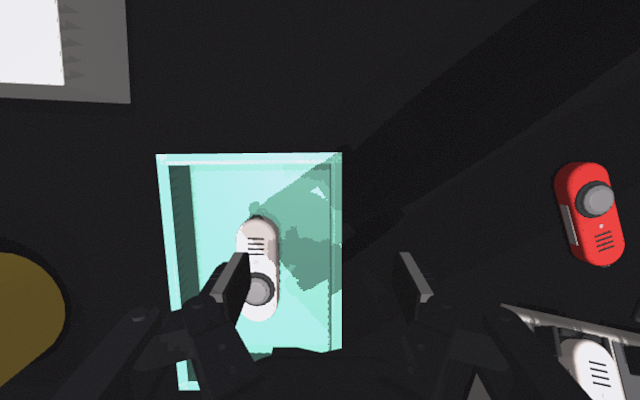

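The handset lies flat, button up, in the teal tray (side view (325,313)). The good ones are seated at top-view (244,208) and (324,207), the middle cradle is empty, and all bystanders are where they started.

```bash
python3 -c "
from plant import sign_off; print(sign_off())"
```

```text
the job is handed in; nothing more can be done
None
```

I pressed the three buttons from left to right, each down to its stop. The left and right ones are good, peaking at about 10 N before dropping to about 5.5–6 N. The middle one gave way at about 2.8 N, so it is the worn one. It now lies flat, button up, in the empty teal tray, and I handed the job in at about 28 s.

**What went differently from plan:**
- **Joint 5:** it stopped at its lower limit on the first grasp approach, reading 0.238 against 0.24. I grasped with 10° less tilt instead.
- **Regrasp:** the first grip left the fingertips about 7 mm below the handset's underside, so letting go in the tray would have been a small drop. I took it back to its cradle, gripped about 9 mm higher and carried it over again. On the second try the handset was on the tray floor before I opened the gripper.

**Last checks:**
- The final pictures show the handset flat in the tray and the middle cradle empty. The left and right handsets are still seated.
- The stapler, phone, tape roll, gel bottle and the red and blue look-alikes look unmoved. The arm was stopped clear of everything.
- One disagreement remains: the camera fit put the buttons about 6 mm lower than contact showed. I went by contact.

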